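Clear the board dock and latch a board carrier into it

ROBOT

A 6-joint arm with a two-finger parallel gripper is mounted at the origin on the work surface. World frame = base frame: x ahead of the robot, y to its left, z up, the work surface at z = 0. Lengths are in mm, angles in rad, forces in N, time in s.
With the tool pointing down it reaches from about 350 to 875 mm from the base axis. Payload 4.2 kg.
Tool frame: the origin (TCP) lies midway between the tips of the shut fingers; the grasp point (between the pads) lies 19 mm behind it; z points along the fingers, y is the direction in which the jaws open and shut (so a half turn about z gives the same grasp; the last joint's range is limited). The gripper opens to 85 mm and grips with 20 to 120 N. Pads are 22 mm wide; open, the fingers measure 114 mm over their backs; the gripper's body (76 mm by 85 mm) begins 54 mm behind the grasp point. The pads swing forward as they close: fully open they stand 13 mm farther back than shut.
Start: joints at [1.364, 0.385, 0.008, 0, -1.194, -0.259], TCP at [280.677, 558.408, 231.312] pointing down, gripper open.
Joint ranges: [-3.14, 3.14], [-1.21, 2.06], [-1.07, 1.41], [-3.16, 2.05], [-2.99, -0.16], [-3.1, 3.1]. Speed limits (rad/s): [2.79, 2.79, 3.14, 3.14, 3.14, 3.14].

INTERFACE

Orientations are given as a unit quaternion [x, y, z, w].
In Python, from bench import arm gives the robot as it stands. The module is installed in compiled form; this text tells all that it offers.
- The arm moves only by the tool drive_tool, never from a script. Its argument "moves" is a list that holds one entry, the list of rows, each a list of 7 numbers: the opening, from 0 (shut) to 1 (fully open), then the shift along the tool's x, y, z in m, then the turn, a rotation vector about the tool's x, y, z in rad. In form: [[[hand, dx, dy, dz, wx, wy, wz], ...]]. A call has 1 to 20 rows; each row shifts and turns the pose as measured when the row begins, along the tool's axes as they then stand; what a row does not reach is not made up. A row lasts 1/10 s, in which the tool goes at most 50 mm and 8.59 degrees, less where a joint would pass 70% of its speed; a pose out of reach is approached as far as the arm can. A call with a gripper value outside its range is refused whole. The fingers move at their own pace and stop on an object; the grip force is fixed at half the most. Time passes only in rows, so rows that do not move let the fingers close. It gives the time, the measured TCP pose, the force and the opening at its end, in the units of the state.
- arm.read_state(): the state, without advancing time (a new reading comes with each control period).
- arm.get_image(name): name is "scene" or "top" or "wrist"; returns (picture, depth): 480x640x3 uint8, red, green, blue; 480x640 float32, mm along the optical axis (not along the pixel's ray), 0 where there is no reading.
- arm.camera_params(name): a dict with "fov_y" (degrees; the focal length in pixels is half the picture's height over the tangent of half this angle, whatever the lens; pixels are square), "cx", "cy" (the principal point, pixels), "world_from_camera" (4x4, takes a point from camera to world coordinates); the wrist camera has in their place "T_tool_cam" (4x4, takes a point from camera to tool coordinates, whose origin is the TCP and whose axes are the flange's). Camera axes: x right, y down, z forward; pixel columns grow to the right and rows downward; lengths in mm; the calibration is good to about 2 mm. A picture is of the moment at which its call begins: read the wrist's pose just before it. camera_params takes no time and is no camera call.
- arm.job_done(): hands the job in, once; it reports no verdict.
The state is a dict: "clock": time; "joints": joint angles; "joint_vel": joint speeds; "joint_efforts": joint torques, N m; "position": TCP position; "ee_rot": TCP orientation; "contact_force": force on the tool from outside, world axes, zero at the start; "wrist_torque": the same for the moment, N m; "gripper_width": finger opening in mm.
Only numpy, scipy, OpenCV 4.12 (cv2) and the standard library are available. Lean on these libraries where they do the work, as an engineer would, in place of code of your own. Each camera call takes 0.05 s, during which the arm holds its last target.

TASK

A reel of solder wire has been left standing in the lane of the board dock: take it out and stand it on the empty spindle of the wooden block, seated on the wood. Then pick the board carrier up by its grip and, keeping it level, slide it into the dock from the open end until it is fully home, so that the carrier's own edge lifts the hinged catch and the catch drops shut behind it. Keep the gripper and arm off the catch, and leave the bottles, jars, tin, cardboard box and screwdriver where they stand.

Things in the scene. Friction and masses are not known exactly. Their poses are not given: they have to be found in the camera images.
- dock: Fixed aluminium dock on the bench. Origin: centre of its underside, on the lane's middle line; +x points into the dock, the open entrance is at -x. Base plate x -128 to +128, y -50 to +58 mm, 6 mm thick; its top is the lane floor. Lane 84 mm wide between rails (8 mm thick, tops 24 mm above the bench) from x -33 mm to a stop wall of the same height, inner face at x +118 mm.
- dock_home (a point): Point on the lane floor, 6 mm above the bench, at dock x +72 mm, y 0, where the centre of the carrier's underside lies when it is fully home (the stop wall allows 1 mm more). Axes as the dock's.
- dock_mouth (a point): Point on the lane floor, 6 mm above the bench, at dock x -63 mm, y 0: the mouth of the flared lead-ins, about 107 mm wide here, narrowing to the 84 mm lane at dock x -33 mm. Nearer the entrance (dock x -128 to -63 mm) there is only the flat base plate. Axes as the dock's.
- catch_hinge (a point): The catch's hinge pin, along dock y, at dock x -40 mm, y +46 mm, 44 mm above the bench. Its post stands outside the +y rail at dock x -50 to -30, y 51 to 58 mm, 56 mm tall. From here the catch's arm runs above the +y rail towards +x (y 43 to 50 mm, top up to 51 mm above the bench), then the toe reaches into the lane.
- catch (a joint): Hinged steel gravity catch, rad: 0 = dropped, up to 1.0 = lifted. 60 g, no spring, falls by its own weight. The toe's underside is a ramp sloping down from 30 mm above the bench at dock x -5 mm to 9 mm at x +20 mm: a 14 mm plate on the lane floor moving to +x lifts it by about 0.2 rad with under 2 N. It drops once the carrier's near edge has passed its far face at x +23 mm.
- catch_toe (a point): Lowest point of the catch's toe, mid-width of its far face: dock x +23, y +37 mm, 9 mm above the bench when dropped. The toe reaches into the lane from y +42 to +32 mm, and is up to 35 mm above the bench. It has dropped behind a carrier whose centre is less than 4 mm short of dock_home.
- carrier: Loose board carrier, 0.3 kg: black plate 90 (x) by 80 (y) by 14 mm thick with a small green circuit board and low parts (up to 5 mm) on it, and in the middle an upright aluminium grip 30 (x) by 12 mm (y), its top 54 mm above the underside. Origin: centre of the underside, z up. Its 90 mm side goes along the lane, either end first. Starts flat on the bench.
- reel: Loose full reel of solder wire, about 0.25 kg: upright cylinder 50 mm across, 55 mm tall, with an 18 mm hole right through along its axis. Origin: centre of the underside, z up. Starts upright on the lane floor, on the middle line, between dock x -30 and +85 mm; beside the toe there are only some 5 mm between reel and catch.
- spool_block: Fixed wooden block 150 mm (x) by 66 mm (y) by 25 mm tall, origin centre of the underside, carrying two upright steel spindles 10 mm across whose tops are 89 mm above the bench: the empty one at x -36 mm, the other at x +36 mm taken by a fixed reel 51 mm across reaching to 80 mm above the bench.
- spindle_base (a point): Foot of the empty spindle, on the block's top face, 25 mm above the bench; the spindle rises 64 mm from here. Axes as the block's. The reel's underside rests here when seated.
- flux_bottle: Loose white bottle 32 mm across, 105 mm tall, near the carrier; origin centre of its underside. Leave alone.
- jar: Loose clear jar 42 mm across, 45 mm tall, near the carrier; origin centre of its underside. Leave alone.
- screwdriver: Loose screwdriver with a black handle, 150 mm long along its x, lying beside the carrier; leave alone.
- paste_tin: Loose steel tin 48 mm across, 32 mm tall, in front of the dock's entrance; origin centre of its underside. Leave alone.
- parts_jar: Loose amber jar 44 mm across, 60 mm tall, beyond the dock's stop wall; origin centre of its underside. Leave alone.
- dispenser: Loose tall blue bottle 54 mm across, 150 mm tall, between the wooden block and the robot; origin centre of its underside. Leave alone.
- parts_box: Loose closed cardboard box 60 (x) by 90 (y) by 40 mm tall, beyond the wooden block; origin centre of its underside. Leave alone.
There are look-alikes about, which are no part of the job. What is shaped like the carrier but pink or purple is not meant.

How it is judged:
By the outcome, as a careful person would: the job done as asked, in the order asked, and still so for the second after the job is handed in, with the robot touching nothing.
It also fails if it takes over 72 s, if anything falls off the work surface, if the arm or the gripper's body presses on something with over 40 N, if the wrist force passes 120 N, or if a joint passes its speed limit or range.

## Working session

There is one attempt and no reset: what is moved stays moved. The work goes in short steps, Python scripts to look and compute and a tool call to move; the robot and the scene stay as the last step left them, time stands still between calls to the robot, and variables do not carry over. Pictures are saved under pics/ and viewed, and the job is handed in when it is done.

Besides the shell and the picture viewer there is one more tool, called after "Emit:" by a JSON object that holds its "api" and its "payload". drive_tool: Moves the arm, as the interface text tells. Its arguments: {"type":"object","properties":{"moves":{"type":"array","items":{"type":"array","items":{"type":"array","items":{"type":"number"}}}}},"required":["moves"]}

```bash
mkdir -p pics; python3 - <<'E'
from bench import arm
import cv2,numpy as np
print(arm.read_state())
for n in("scene","top"):
    p,d=arm.get_image(n);cv2.imwrite(f"pics/{n}0.png",p[:,:,::-1]);np.savez(f"{n}0.npz",p=p,d=d)
    print(n,arm.camera_params(n),(d==0).mean())
print(arm.camera_params("wrist"))
E
```

```text
{'clock': 0.0, 'joints': array([ 1.36359021e+00,  3.85565259e-01,  6.59456355e-03, -5.67933716e-04,
       -1.19398667e+00, -2.58583152e-01]), 'joint_vel': array([-5.58693961e-05,  6.09578669e-04,  2.63453273e-04, -1.14011631e-04,
       -4.46889529e-04,  9.62954196e-04]), 'joint_efforts': array([-4.88105923e-05, -3.92296994e+01,  1.88399470e+01,  4.18615133e+00,
       -4.63757257e-03,  1.92875476e-07]), 'position': array([280.41353398, 557.88893577, 230.193868  ]), 'ee_rot': array([ 9.72977616e-01, -2.30896775e-01, -2.36090666e-04,  1.08694145e-03]), 'contact_force': array([ 0.33944128, -0.38826032, -0.02366093]), 'wrist_torque': array([-0.02253361,  0.04601595, -0.02280667]), 'gripper_width': 85.49110031506119}
scene {'fov_y': 46.89396605965921, 'cx': 315.10365762405866, 'cy': 236.02562096040865, 'world_from_camera': array([[-7.90030005e-01,  4.65020618e-01, -3.99510220e-01,
         1.03791519e+03],
       [ 6.13048265e-01,  5.93976889e-01, -5.20925408e-01,
         6.54606143e+02],
       [-4.94121797e-03, -6.56465750e-01, -7.54339647e-01,
         1.00906939e+03],
       [ 0.00
[... 292 characters left out ...]
-9.99601452e-01, -2.29063782e-02,  1.64995454e-02,
        -1.44758158e+01],
       [-1.26467258e-02, -1.59176476e-01, -9.87169139e-01,
         9.94382103e+02],
       [ 0.00000000e+00,  0.00000000e+00,  0.00000000e+00,
         1.00000000e+00]])} 0.003916015625
{'fov_y': 70.34490016300497, 'cx': 324.43805326034703, 'cy': 233.89725540198793, 'T_tool_cam': array([[-3.80113824e-04, -9.63067894e-01, -2.69258403e-01,
         6.84770989e+01],
       [ 9.99999361e-01, -6.52819563e-04,  9.23261738e-04,
        -1.17492704e-01],
       [-1.06494089e-03, -2.69257879e-01,  9.63067526e-01,
        -1.42622902e+02],
       [ 0.00000000e+00,  0.00000000e+00,  0.00000000e+00,
         1.00000000e+00]])}
```

View pics/scene0.png

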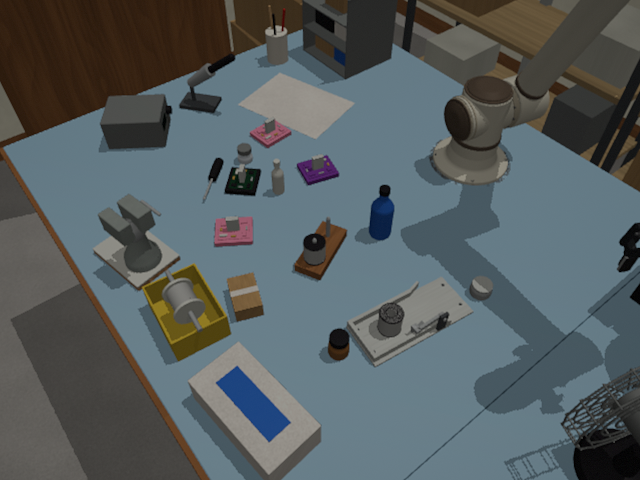

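View pics/top0.png

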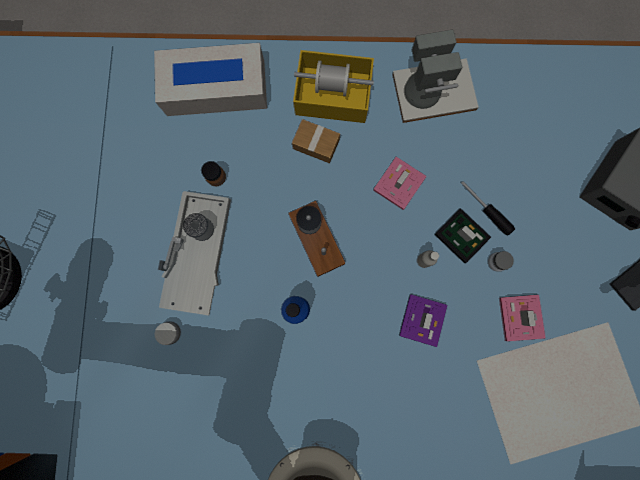

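The black plate with the green board at top (463,235) fits the carrier. Look-alikes: pink at (400,183), pink at (522,318) and purple at (424,320). The reel is at (198,225). Next I'll enlarge the crops and build a height map.

```bash
cat > h.py <<'E'
import numpy as np,cv2
from bench import arm
def cloud(p,d,cam,W=None):
    f=240/np.tan(np.radians(cam["fov_y"])/2)
    v,u=np.mgrid[0:480,0:640]
    X=np.stack([(u-cam["cx"])/f*d,(v-cam["cy"])/f*d,d],-1)
    W=cam["world_from_camera"] if W is None else W
    P=X@W[:3,:3].T+W[:3,3]
    P[d==0]=np.nan
    return P
def proj(X,cam,W=None):
    f=240/np.tan(np.radians(cam["fov_y"])/2)
    W=cam["world_from_camera"] if W is None else W
    c=(np.atleast_2d(X)-W[:3,3])@W[:3,:3]
    return np.stack([f*c[:,0]/c[:,2]+cam["cx"],f*c[:,1]/c[:,2]+cam["cy"]],-1)
E
python3 - <<'E'
from h import *
t=np.load("top0.npz");s=np.load("scene0.npz")
p=t["p"]
a=cv2.resize(p[180:320,145:345],None,fx=4,fy=4,interpolation=cv2.INTER_CUBIC)
cv2.imwrite("pics/c1.png",a[:,:,::-1])
a=cv2.resize(p[190:290,400:540],None,fx=5,fy=5,interpolation=cv2.INTER_CUBIC)
cv2.imwrite("pics/c2.png",a[:,:,::-1])
P=cloud(p,t["d"],arm.camera_params("top"))
for u,v in [(250,300),(130,250),(463,280),(350,200),(198,225),(168,333),(213,172),(322,250),(308,217),(295,308),(463,235),(468,231),(428,257),(501,260),(316,140),(324,249),(170,262)]:
    print(u,v,P[v,u].round(1))
E
```

```text
250 300 [389.7 147.6   0.9]
130 250 [490.5 413.7   4.9]
463 280 [ 443.4 -307.     1.4]
350 200 [613.2 -62.8   1.9]
198 225 [546.6 264.9  19.5]
168 333 [318.5 306.6  35.9]
213 172 [652.1 227.7  65.7]
322 250 [490.5  -4.7  88.7]
308 217 [555.4  24.8  93.8]
295 308 [376.5  40.7 153.9]
463 235 [ 535.6 -299.5   34.7]
468 231 [ 541.  -303.9   54.9]
428 257 [ 482.1 -214.7   84.5]
501 260 [ 483.4 -372.    47.7]
316 140 [734.4  14.6  44.5]
324 249 [492.3  -8.6  91.4]
170 262 [464.5 316.2  28.7]
```

View pics/c1.png

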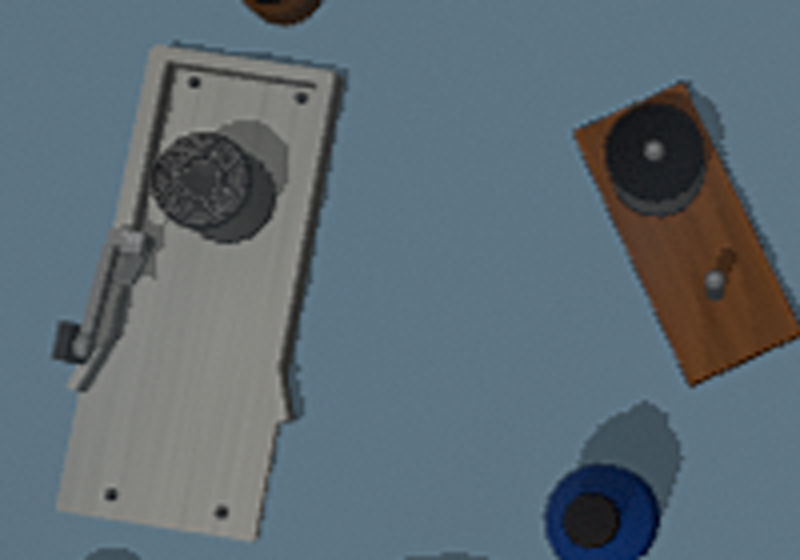

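View pics/c2.png

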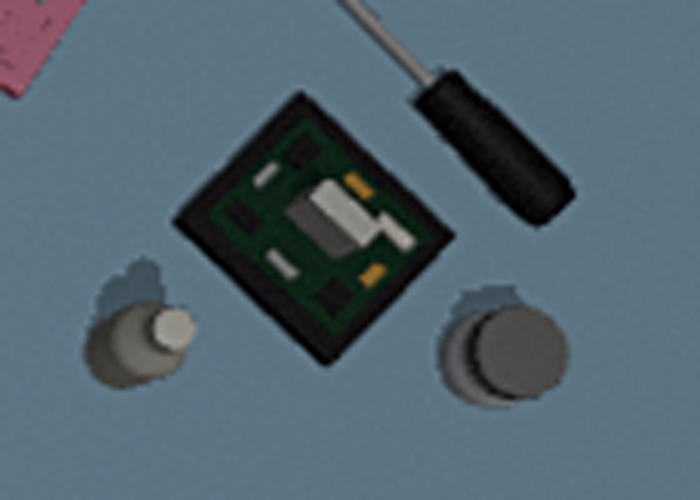

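```bash
cat > fit.py <<'E'
from h import *
from scipy.optimize import least_squares
cam=arm.camera_params("top")
def fit(obj,px,x0,W=None,cam=cam,zfree=False):
    obj=np.array(obj,float);px=np.array(px,float)
    def tr(q):
        c,s=np.cos(q[2]),np.sin(q[2])
        X=obj.copy();X[:,0]=q[0]+c*obj[:,0]-s*obj[:,1];X[:,1]=q[1]+s*obj[:,0]+c*obj[:,1]
        return X
    r=least_squares(lambda q:(proj(tr(q),cam,W)-px).ravel(),x0,x_scale=[100,100,1])
    return r.x,r.fun.reshape(-1,2)
E
python3 - <<'E'
from fit import *
c1=lambda L:np.array(L)/4+[145-.375,180-.375]
c2=lambda L:np.array(L)/5+[400-.4,190-.4]
dock=fit([(-128,58,6),(-128,-50,6),(128,-50,24),(128,50,24)],c1([(57,508),(255,540),(342,70),(152,45)]),[500,280,0])
print("dock",dock)
blk=fit([(75,33,25),(75,-33,25),(-75,-33,25),(-75,33,25),(-36,0,89),(36,0,89)],c1([(575,130),(685,83),(800,335),(690,385),(714,275),(653,150)]),[520,10,.4])
print("block",blk)
for s,x in ((1,-2.3),):
  car=fit([(-45,-40,14),(45,-40,14),(45,40,14),(-45,40,14)],c2([(300,93),(455,235),(327,365),(175,220)][::1]),[540,-300,x])
  print("car",car)
  car=fit([(-45,40,14),(45,40,14),(45,-40,14),(-45,-40,14)],c2([(300,93),(455,235),(327,365),(175,220)][::1]),[540,-300,x])
  print("car",car)
# reel from cloud
t=np.load("top0.npz");P=cloud(t["p"],t["d"],cam)
def roi(x,y,r,z0,z1):
    m=(np.hypot(P[...,0]-x,P[...,1]-y)<r)&(P[...,2]>z0)&(P[...,2]<z1);return P[m]
for n,a in dict(reel=(548,265,40,55,75),tin=(318,306,45,22,45),pjar=(652,228,45,50,75),disp=(376,41,45,60,180),flux=(482,-215,35,20,120),jar=(483,-372,40,35,60),box=(734,15,70,30,55),bench1=(400,150,20,-9,9),bench2=(620,150,20,-9,9),bench3=(420,-300,20,-9,9),bench4=(500,400,20,-9,9)).items():
    q=roi(*a);print(n,len(q),q.mean(0).round(1),((q.max(0)+q.min(0))/2).round(1),(q.max(0)-q.min(0)).round(1))
E
```

```text
dock (array([ 4.88966067e+02,  2.66566661e+02, -1.28997737e-01]), array([[-0.11756081,  0.62976859],
       [ 0.07064426,  0.56853139],
       [-1.18288248, -0.37731733],
       [ 1.23215143, -0.88323221]]))
block (array([5.24605153e+02, 8.87187629e+00, 4.49977863e-01]), array([[-0.43181654,  0.19397422],
       [ 0.05397936, -0.49123117],
       [ 0.52697893, -0.27277944],
       [-0.50283404,  0.18625752],
       [-0.03705482,  0.79550895],
       [ 0.36714221, -0.46701753]]))
car (array([ 539.40666664, -304.57319939,   -2.21145944]), array([[-25.11283595,  28.30080051],
       [-21.6820854 ,  25.71295193],
       [ 25.52465707, -29.5720901 ],
       [ 21.60743359, -25.85520142]]))
car (array([ 538.65625117, -304.37134705,   -2.33525587]), array([[-0.07123593, -0.51798475],
       [ 0.04292485,  0.20533604],
       [ 0.35803192,  0.47311193],
       [-0.33555166, -0.18458005]]))
reel 438 [539.4 258.3  63.5] [540.  258.7  61.9] [49.7 50.  12.9]
tin 436 [318.3 311.7  33.4] [317.9 313.2  30.8] [44.9 45.5 17.3]
pjar 306 [656.8 234.5  62. ] [658.1 235.6  59. ] [39.7 39.  17.5]
disp 619 [373.9  44.1 116.3] [373.2  45.6 108.2] [51.7 52.2 95.6]
flux 270 [ 480.8 -215.8   74.4] [ 482.8 -219.2   65.7] [30.3 28.3 90.2]
jar 303 [ 483.7 -375.9   46.7] [ 483.8 -377.3   43.6] [37.5 37.  16.7]
box 1216 [739.4  16.2  42.5] [750.   16.9  41.9] [107.9 104.1  23.8]
bench1 279 [400.  150.    2.7] [400.2 150.    3.2] [38.4 38.8  8.9]
bench2 249 [620.  150.1   2.8] [620.2 150.1   2.8] [38.3 39.9 10. ]
bench3 280 [ 419.9 -300.     2.7] [ 419.9 -299.8    3. ] [38.3 38.5 11.1]
bench4 258 [500.  400.2   2.7] [500.  400.2   2.6] [39.5 39.   9.4]
```

Emit:
{"api": "drive_tool", "payload": {"moves": [[[1,0.037,0.015,-0.002,0,0,0],[1,0.037,0.015,-0.002,0,0,0],[1,0.037,0.015,-0.002,0,0,0],[1,0.037,0.015,-0.002,0,0,0],[1,0.037,0.015,-0.002,0,0,0],[1,0.037,0.015,-0.002,0,0,0],[1,0.037,0.015,-0.002,0,0,0],[1,0.037,0.015,-0.002,0,0,0],[1,0.037,0.015,-0.002,0,0,0],[1,0.037,0.015,-0.002,0,0,0],[1,0,0,0,0,0,-0.11],[1,0,0,0,0,0,-0.11],[1,0,0,0,0,0,-0.11],[1,0,0,0,0,0,0]]]}}

```text
clock: 1.5
position: [551.2, 243.2, 242.7]
ee_rot: [0.998, -0.062, -0.006, 0.007]
contact_force: [0.1, 0.1, -0.2]
gripper_width: 85.0
```

```bash
cat >> h.py <<'E'
from scipy.spatial.transform import Rotation as R
def Ttool(st):
    T=np.eye(4);T[:3,:3]=R.from_quat(st["ee_rot"]).as_matrix();T[:3,3]=st["position"];return T
def go(x,y,z,yaw,st=None):
    st=st or arm.read_state()
    Rc=R.from_quat(st["ee_rot"]);Rt=R.from_euler("z",yaw)*R.from_euler("x",np.pi)
    rv=(Rc.inv()*Rt).as_rotvec();d=Rc.inv().apply(np.array([x,y,z])-st["position"])
    print("t",round(st["clock"],2),"pos",st["position"].round(1),"shift m",(d/1000).round(4),"turn",rv.round(4),"q",st["joints"].round(2),"F",st["contact_force"].round(1),"w",round(st["gripper_width"],1))
def wrist(name):
    st=arm.read_state();p,d=arm.get_image("wrist");c=arm.camera_params("wrist")
    W=Ttool(st)@c["T_tool_cam"];cv2.imwrite(f"pics/{name}.png",p[:,:,::-1]);np.savez(name+".npz",p=p,d=d,W=W)
    return p,d,c,W
E
python3 - <<'E'
from h import *
p,d,c,W=wrist("w1")
P=cloud(p,d,c,W)
m=(np.hypot(P[...,0]-540,P[...,1]-258)<40)&(P[...,2]>50)&(P[...,2]<75);q=P[m]
print(len(q),q.mean(0),(q.max(0)+q.min(0))/2,q.max(0)-q.min(0))
go(540,258,240,-.129)
E
```

```text
1853 [540.62798712 257.5738641   60.62653335] [539.69208413 257.61331921  56.6518212 ] [50.41659361 50.4825374  13.24194069]
t 1.55 pos [551.1 243.3 242.7] shift m [-0.0129 -0.0132  0.0026] turn [0.0142 0.0108 0.0029] q [ 0.69  0.35 -0.02  0.   -1.22  0.76] F [-0.2 -0.5 -0. ] w 85.7
```

View pics/w1.png

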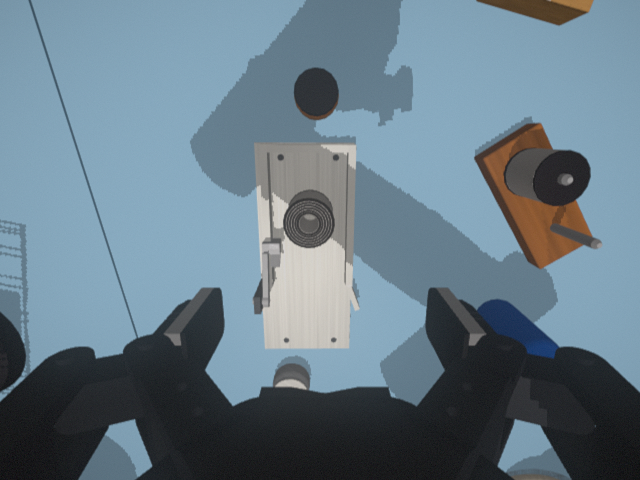

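The wrist picture shows the reel top at (308,222) and the catch at about (268,275), clear of the reel. The dock corners are at (256,143), (355,143), (264,349) and (350,347), and the block is at right. I'll refit from this view.

```bash
python3 - <<'E'
from fit import *
z=np.load("w1.npz");W=z["W"];c=arm.camera_params("wrist")
print(fit([(128,50,24),(128,-50,24),(-128,-50,6),(-128,58,6)],[(256,143.5),(355.5,143.5),(350,347.5),(264,349)],[489,266,-.13],W,c))
print(fit([(75,33,25),(75,-33,25),(-75,33,25),(36,0,89),(-36,0,89)],[(475,156),(541,125),(540,268),(566,180),(597,243)],[524,9,.45],W,c))
p=z["p"]
a=np.hstack([cv2.resize(p[130:360,240:370],None,fx=2.5,fy=2.5,interpolation=cv2.INTER_CUBIC),cv2.resize(p[120:350,470:610],None,fx=2.5,fy=2.5,interpolation=cv2.INTER_CUBIC)])
cv2.imwrite("pics/c3.png",a[:,:,::-1])
print(proj([[539.7,257.6,61],[540,258.7,61]],c,W))
E
```

```text
(array([ 4.87472294e+02,  2.66458088e+02, -1.21002176e-01]), array([[ 0.83720618, -0.35673444],
       [-0.80395216, -0.76597874],
       [-0.92606295,  0.98848522],
       [ 0.88311348,  0.52788184]]))
(array([5.24745686e+02, 1.07251760e+01, 4.71827361e-01]), array([[ 4.34809746,  2.5153074 ],
       [-3.40459279, -3.97733093],
       [-1.39594472,  1.11675624],
       [ 0.42697549, -0.53882733],
       [-0.07546899,  1.15150224]]))
[[308.45101927 223.0929551 ]
 [307.29624401 222.93825202]]
```

View pics/c3.png

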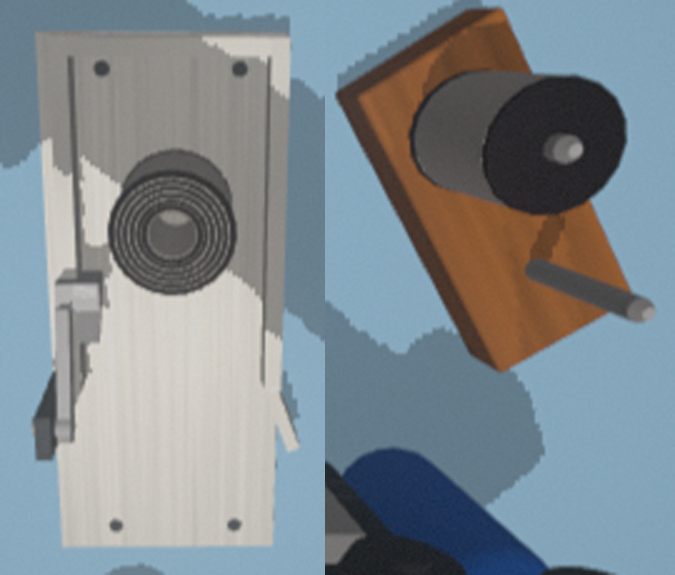

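Emit:
{"api": "drive_tool", "payload": {"moves": [[[1,-0.0125,-0.0135,0.002,0.014,0.011,0],[1,0,0,0.03,0,0,0],[1,0,0,0.03,0,0,0],[1,0,0,0.03,0,0,0],[1,0,0,0.03,0,0,0],[1,0,0,0,0,0,0],[1,0,0,0,0,0,0]]]}}

```text
clock: 2.25
position: [540.4, 260.9, 118.5]
ee_rot: [0.998, -0.07, 0.002, -0.001]
contact_force: [0.5, 0.2, 1.1]
gripper_width: 85.7
```

```bash
python3 - <<'E'
from h import *
go(540,258.5,120,-.125)
p,d,c,W=wrist("w2")
P=cloud(p,d,c,W)
m=(np.hypot(P[...,0]-540,P[...,1]-258)<33)&(P[...,2]>52)&(P[...,2]<75);q=P[m]
print(len(q),q.mean(0),(q.max(0)+q.min(0))/2,q.max(0)-q.min(0))
E
```

```text
t 2.25 pos [540.4 260.9 118.5] shift m [-0.0001  0.0024 -0.0015] turn [-0.0026 -0.0036 -0.0145] q [ 0.72  0.44 -0.21  0.   -0.92  0.71] F [0.5 0.2 1.1] w 85.7
4505 [540.81812616 257.74321899  60.75708032] [539.75252986 257.87493379  57.57073512] [50.32425395 50.28645182 11.08219412]
```

View pics/w2.png

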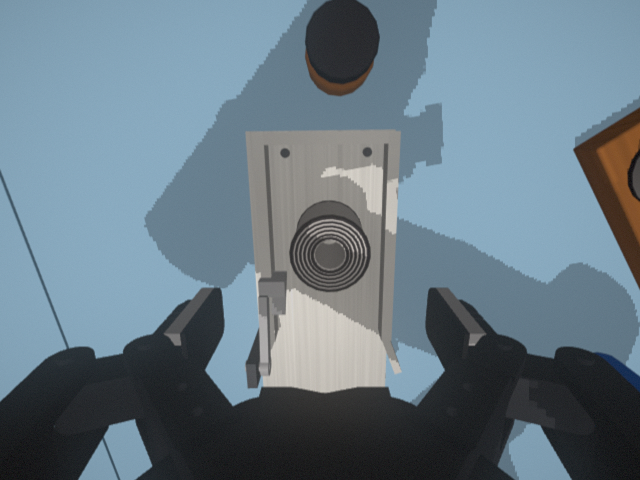

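The reel is centred at (540,258), px (330,254). The catch at (272,290) stays clear of where the fingers go down.

Emit:
{"api": "drive_tool", "payload": {"moves": [[[1,0,0.0028,0,-0.0026,-0.0036,-0.0145],[1,0,0,0.025,0,0,0],[1,0,0,0.025,0,0,0],[1,0,0,0.025,0,0,0],[1,0,0,0.012,0,0,0],[1,0,0,0.006,0,0,0],[1,0,0,0,0,0,0],[1,0,0,0,0,0,0]]]}}

```text
clock: 3.1
position: [548.5, 263.6, 36.6]
ee_rot: [0.998, -0.061, 0.01, -0.008]
contact_force: [0.3, 0.1, 0.1]
gripper_width: 85.5
```

```bash
python3 - <<'E'
from h import *
go(540,258,20,-.125)
E
```

```text
t 3.1 pos [548.5 263.6  36.6] shift m [-0.0081  0.0069  0.0163] turn [-0.0176 -0.0185  0.0031] q [ 0.71  0.55 -0.28  0.   -0.72  0.73] F [0.3 0.1 0.1] w 85.5
```

Emit:
{"api": "drive_tool", "payload": {"moves": [[[1,-0.008,0.007,0,-0.0176,-0.0185,0.003],[1,0,0,0,0,0,0],[1,0,0,0.005,0,0,0],[1,0,0,0.005,0,0,0],[1,0,0,0.005,0,0,0],[1,0,0,0,0,0,0]]]}}

```text
clock: 3.7
position: [540.3, 258.2, 23.3]
ee_rot: [0.998, -0.062, 0.001, -0.001]
contact_force: [-0.4, -0.2, -0.2]
gripper_width: 85.4
```

```bash
python3 - <<'E'
from h import *
go(540,258,20,-.125)
E
```

```text
t 3.7 pos [540.3 258.2  23.3] shift m [-0.0003  0.0002  0.0033] turn [-0.0026 -0.0024  0.0002] q [ 0.72  0.56 -0.3   0.   -0.71  0.73] F [-0.4 -0.2 -0.2] w 85.4
```

Excellent. A final small drop, then close.

Emit:
{"api": "drive_tool", "payload": {"moves": [[[1,0,0,0.0033,-0.0026,-0.0024,0],[1,0,0,0,0,0,0],[0.4,0,0,0,0,0,0],[0.4,0,0,0,0,0,0],[0.4,0,0,0,0,0,0],[0.4,0,0,0,0,0,0],[0.4,0,0,0,0,0,0],[0.4,0,0,0,0,0,0]]]}}

```text
clock: 4.5
position: [540.3, 258.1, 19.4]
ee_rot: [0.998, -0.062, -0.0, 0.0]
contact_force: [-0.3, -0.1, 0.3]
gripper_width: 48.2
```

```bash
python3 - <<'E'
from h import *
go(540,258,20,-.125)
E
```

```text
t 4.5 pos [540.3 258.1  19.4] shift m [-0.0003  0.0002 -0.0006] turn [0.0009 0.0006 0.0003] q [ 0.72  0.57 -0.3   0.   -0.71  0.73] F [-0.3 -0.1  0.3] w 48.2
```

Emit:
{"api": "drive_tool", "payload": {"moves": [[[0.3,0,0,-0.008,0,0,0],[0.3,0,0,-0.01,0,0,0],[0.3,0,0,-0.015,0,0,0],[0.3,0,0,-0.02,0,0,0],[0.3,0,0,-0.025,0,0,0],[0.3,0,0,-0.03,0,0,0],[0.3,0,0,-0.03,0,0,0],[0.3,0,0,-0.02,0,0,0],[0.3,0,0,0,0,0,0]]]}}

```text
clock: 5.4
position: [539.3, 257.2, 187.7]
ee_rot: [0.998, -0.063, -0.001, 0.001]
contact_force: [0.7, 0.4, -1.9]
gripper_width: 48.2
```

```bash
python3 - <<'E'
from h import *
go(480,40,180,.0)
p,d,c,W=wrist("w3")
E
```

```text
t 5.4 pos [539.3 257.2 187.7] shift m [-0.0316  0.2229  0.008 ] turn [ 0.0012  0.0017 -0.1255] q [ 0.72  0.37 -0.12 -0.   -1.08  0.73] F [ 0.7  0.4 -1.9] w 48.2
```

View pics/w3.png

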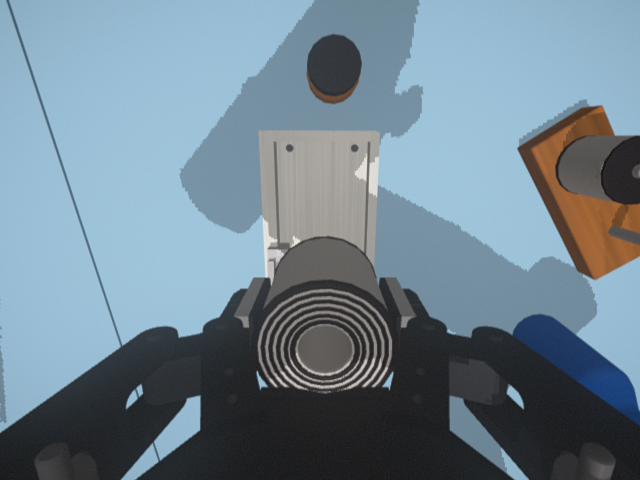

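Emit:
{"api": "drive_tool", "payload": {"moves": [[[0.3,-0.005,0.02,0,0,0,0],[0.3,-0.008,0.026,0,0,0,0],[0.3,-0.008,0.026,0,0,0,0],[0.3,-0.008,0.026,0,0,0,0],[0.3,-0.008,0.026,0,0,0,0],[0.3,-0.008,0.026,0,0,0,0],[0.3,-0.008,0.026,0,0,0,0],[0.3,-0.008,0.026,0,0,0,0],[0.3,-0.008,0.026,0,0,0,0],[0.3,-0.005,0.02,0,0,0,0],[0.3,0,0,0,0,0,-0.11],[0.3,0,0,0,0,0,-0.11],[0.3,0,0,0,0,0,-0.11],[0.3,0,0,0,0,0,-0.11],[0.3,0,0,0,0,0,-0.11],[0.3,0,0,0,0,0,0]]]}}

```text
clock: 7.05
position: [409.3, 4.2, 165.3]
ee_rot: [0.976, 0.217, -0.027, 0.002]
contact_force: [0.1, -0.2, -2.0]
gripper_width: 48.3
```

```bash
python3 - <<'E'
from h import *
p,d,c,W=wrist("w4")
go(430,10,190,.45)
E
```

```text
t 7.1 pos [409.2   4.3 165.3] shift m [ 0.0199  0.0034 -0.0259] turn [-0.0079  0.0537 -0.0138] q [ 0.41  0.11 -0.55 -0.01 -0.96  1.6 ] F [-0.7 -0.8 -2.3] w 48.1
```

View pics/w4.png

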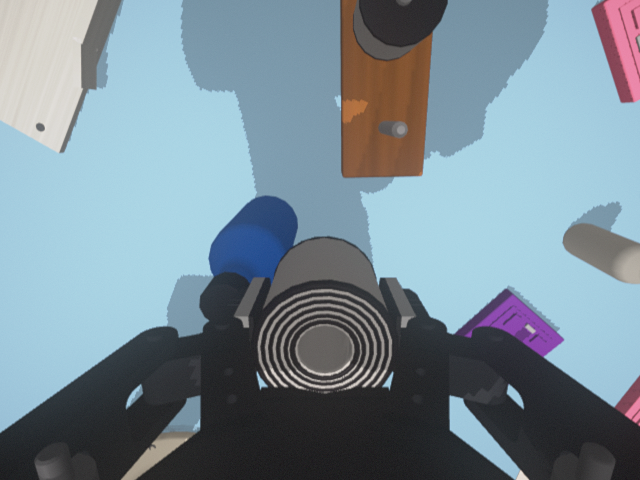

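The reel is firmly held, and the empty spindle's tip is at (400,130), its foot near (383,129). The blue bottle is close at left, so I'll move up and away from it.

```bash
python3 - <<'E'
from fit import *
z=np.load("w4.npz");W=z["W"];c=arm.camera_params("wrist")
r=fit([(-36,0,89),(-36,0,25),(-75,33,25),(-75,-33,25)],[(401,130),(382,128.5),(343,176.5),(423,175.5)],[524,9,.45],W,c);print(r)
q=r[0];print(q[0]-36*np.cos(q[2]),q[1]-36*np.sin(q[2]))
P=cloud(z["p"],z["d"],c,W)
print(P[128:133:2,396:406:3].reshape(-1,3).round(1))
go(440,10,195,.46)
E
```

```text
(array([5.23762694e+02, 8.67642573e+00, 4.66905396e-01]), array([[-0.5532583 , -0.33729836],
       [ 1.67880804, -1.40532533],
       [-0.9359042 ,  1.66452395],
       [-0.07565447,  0.37949286]]))
491.61593567603893 -7.528076814058039
[[491.3  -4.6  89.3]
 [492.1  -6.3  88.7]
 [492.9  -8.   88.5]
 [493.7  -9.8  88. ]
 [490.4  -5.3  88.2]
 [491.1  -7.   88.1]
 [491.9  -8.5  88.7]
 [492.7 -10.5  87.2]
 [489.3  -5.9  88.5]
 [490.   -7.3  89.5]
 [490.9  -9.1  88.5]
 [491.7 -11.   87.4]]
t 7.1 pos [409.2   4.3 165.3] shift m [ 0.0287  0.0076 -0.0314] turn [-0.0082  0.0536 -0.0238] q [ 0.41  0.11 -0.55 -0.01 -0.96  1.6 ] F [-0.7 -0.8 -2.3] w 48.1
```

Emit:
{"api": "drive_tool", "payload": {"moves": [[[0.3,0.003,0,-0.026,0,0.027,-0.007],[0.3,0.005,0,-0.005,0,0.027,-0.007],[0.3,0.012,0.003,0,0,0,0],[0.3,0.01,0.002,0,0,0,0],[0.3,0,0,0,0,0,0]]]}}

```text
clock: 7.6
position: [439.7, 13.2, 192.7]
ee_rot: [0.976, 0.219, -0.003, -0.004]
contact_force: [-0.4, -0.3, -2.1]
gripper_width: 48.4
```

```bash
python3 - <<'E'
from fit import *
go(492,-6.8,195,.46)
p,d,c,W=wrist("w5")
t,td=arm.get_image("top");cv2.imwrite("pics/t5.png",cv2.resize(t[170:330,220:440],None,fx=3,fy=3)[:,:,::-1])
a=cv2.resize(p[0:240,260:500],None,fx=2.5,fy=2.5);cv2.imwrite("pics/w5c.png",a[:,:,::-1])
E
```

```text
t 7.6 pos [439.7  13.2 192.7] shift m [ 0.0387  0.0404 -0.0029] turn [-0.0097  0.0047 -0.0179] q [ 0.39  0.11 -0.47 -0.01 -1.    1.62] F [-0.4 -0.3 -2.1] w 48.4
```

View pics/w5c.png

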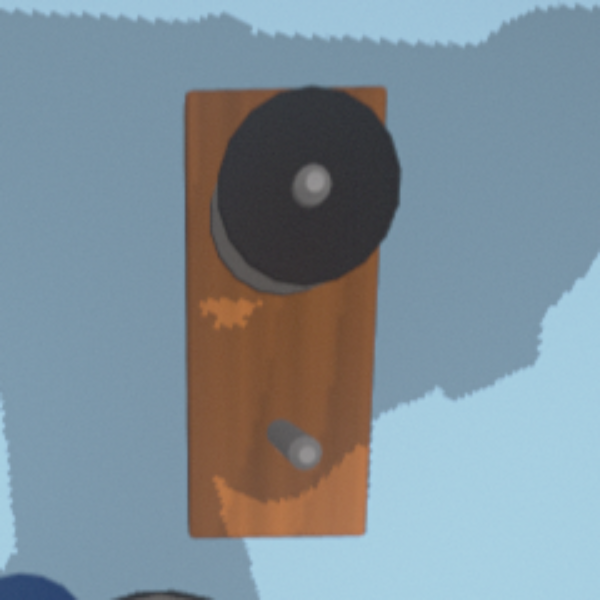

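View pics/t5.png

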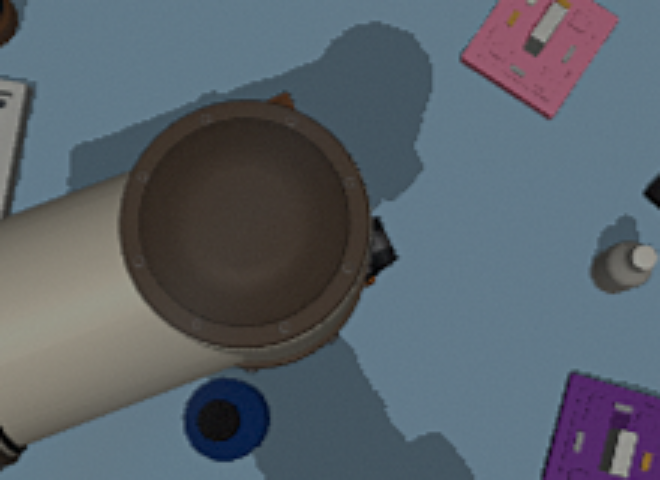

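```bash
python3 - <<'E'
from fit import *
z=np.load("w5.npz");W=z["W"];c=arm.camera_params("wrist")
px=np.array([(305,454),(279,434),(315,184),(187,92),(386,88),(189,535),(366,534)])/2.5+[260-.3,-.3]
r=fit([(-36,0,89),(-36,0,25),(36,0,89),(75,33,25),(75,-33,25),(-75,33,25),(-75,-33,25)],px,[524,9,.45],W,c);print(r)
q=r[0];print(q[0]-36*np.cos(q[2]),q[1]-36*np.sin(q[2]))
P=cloud(z["p"],z["d"],c,W)
m=(np.hypot(P[...,0]-491.5,P[...,1]+7)<15)&(P[...,2]>75)&(P[...,2]<100);print(m.sum(),P[m].mean(0))
# held reel: top rim
m=(np.hypot(P[...,0]-439.7,P[...,1]-13)<40)&(P[...,2]>205)&(P[...,2]<260);v,u=np.where(m);print(m.sum(),u.min(),u.max(),v.min(),v.max(),np.percentile(P[m][:,2],[5,50,95]))
st=arm.read_state()
top=P[m];k=top[abs(top[:,2]-np.median(top[:,2]))<8];print(len(k),(k.max(0)+k.min(0))/2,k.max(0)-k.min(0))
go(491.7,-7.2,150,q[2])
E
```

```text
(array([5.23592318e+02, 8.28335541e+00, 4.57786426e-01]), array([[ 0.56308011,  0.78146904],
       [-0.02935304, -0.36026995],
       [-0.10808936, -0.52645072],
       [-1.00367983, -1.20426624],
       [ 1.01398636, -1.27982959],
       [-0.39238624,  2.06084028],
       [-0.18858465,  1.48570071]]))
491.2991295475774 -7.6273321004889
174 [492.36222567  -6.38819752  86.03231516]
22514 186 458 253 396 [211.08511342 234.1275037  249.19555373]
14559 [442.39689516  16.49740309 234.12913294] [50.31495954 71.23250945 15.99607373]
t 7.7 pos [438.4  12.8 192.4] shift m [0.0398 0.0413 0.0418] turn [-0.0101  0.0063 -0.0156] q [ 0.4   0.11 -0.47 -0.01 -1.    1.62] F [-0.  -0.1 -1.8] w 48.3
```

Emit:
{"api": "drive_tool", "payload": {"moves": [[[0.3,0.013,0.014,0.005,-0.01,0.006,-0.016],[0.3,0.013,0.014,0.01,0,0,0],[0.3,0.012,0.012,0.015,0,0,0],[0.3,0,0,0.01,0,0,0],[0.3,0,0,0,0,0,0],[0.3,0,0,0,0,0,0]]]}}

```text
clock: 8.3
position: [488.7, -7.5, 148.1]
ee_rot: [0.974, 0.227, -0.004, 0.0]
contact_force: [0.6, 0.3, -0.9]
gripper_width: 48.1
```

```bash
python3 - <<'E'
from fit import *
c=arm.camera_params("wrist");T=c["T_tool_cam"]
print(proj([[0,0,-41.6],[25,0,-41.6],[0,25,-41.6],[-9,0,-41.6],[9,0,-41.6]],c,T))
go(491.7,-7.2,150,.458)
p,d,c,W=wrist("w6")
cv2.imwrite("pics/w6c.png",cv2.resize(p[160:400,200:450],None,fx=2.4,fy=2.4)[:,:,::-1])
E
```

```text
[[323.96525119 347.57778399]
 [323.90577176 279.42518618]
 [397.49782212 347.51568083]
 [323.9849997  370.20598133]
 [323.9446553  323.97863872]]
t 8.3 pos [488.7  -7.5 148.1] shift m [ 0.0028  0.001  -0.0019] turn [-0.0016  0.0071 -0.0003] q [ 0.32  0.24 -0.43 -0.   -0.9   1.71] F [ 0.6  0.3 -0.9] w 48.1
```

View pics/w6c.png

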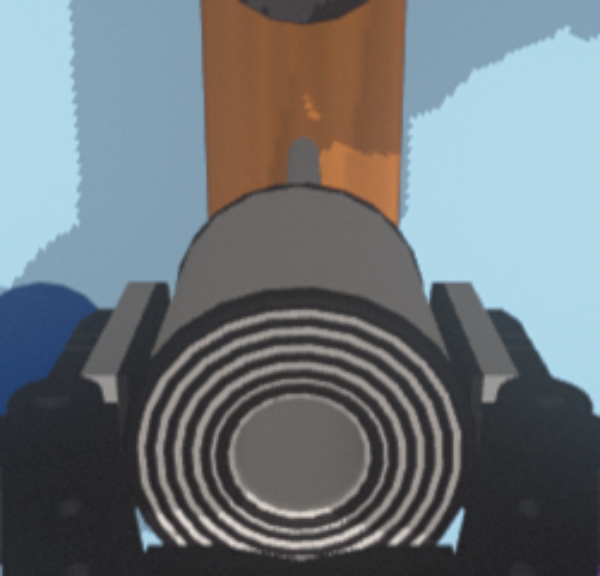

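The hole is centred at (325,350) and the spindle's foot is in line laterally (column 326). Now I'll correct 3 mm and descend slowly.

Emit:
{"api": "drive_tool", "payload": {"moves": [[[0.3,0.0035,0.001,0,-0.0016,0.007,0],[0.3,0,0,0.01,0,0,0],[0.3,0,0,0.01,0,0,0],[0.3,0,0,0.01,0,0,0],[0.3,0,0,0,0,0,0]]]}}

```text
clock: 8.85
position: [491.7, -5.9, 117.6]
ee_rot: [0.974, 0.227, 0.002, -0.0]
contact_force: [0.2, -0.7, -1.3]
gripper_width: 48.3
```

```bash
python3 - <<'E'
from fit import *
go(492.2,-7.2,105,.458)
E
```

```text
t 8.85 pos [491.7  -5.9 117.6] shift m [-0.0002  0.0013  0.0126] turn [ 0.0001 -0.0038  0.001 ] q [ 0.32  0.28 -0.47 -0.   -0.81  1.71] F [ 0.2 -0.7 -1.3] w 48.3
```

Emit:
{"api": "drive_tool", "payload": {"moves": [[[0.3,0,0.0014,0,0,-0.0038,0],[0.3,0,0,0.006,0,0,0],[0.3,0,0,0.006,0,0,0],[0.3,0,0,0.006,0,0,0],[0.3,0,0,0.006,0,0,0],[0.3,0,0,0,0,0,0]]]}}

```text
clock: 9.45
position: [492.7, -7.4, 91.2]
ee_rot: [0.974, 0.228, -0.0, 0.0]
contact_force: [0.1, -0.1, -2.0]
gripper_width: 48.1
```

```bash
python3 - <<'E'
from fit import *
go(492.2,-7.2,42,.458)
E
```

```text
t 9.45 pos [492.7  -7.4  91.2] shift m [-0.0003 -0.0004  0.0492] turn [0.0003 0.0007 0.0011] q [ 0.32  0.32 -0.5   0.   -0.75  1.71] F [ 0.1 -0.1 -2. ] w 48.1
```

Emit:
{"api": "drive_tool", "payload": {"moves": [[[0.3,0,0,0.006,0,0,0],[0.3,0,0,0.006,0,0,0],[0.3,0,0,0.006,0,0,0],[0.3,0,0,0.006,0,0,0],[0.3,0,0,0,0,0,0]]]}}

```text
clock: 9.95
position: [492.8, -7.3, 65.1]
ee_rot: [0.974, 0.228, -0.0, 0.0]
contact_force: [0.1, -0.7, -2.1]
gripper_width: 48.2
```

```bash
python3 - <<'E'
from fit import *
go(492.2,-7.2,40,.458)
E
```

```text
t 9.95 pos [492.8  -7.3  65.1] shift m [-0.0005 -0.0004  0.0251] turn [0.0004 0.0005 0.0011] q [ 0.32  0.36 -0.52  0.   -0.69  1.71] F [ 0.1 -0.7 -2.1] w 48.2
```

Emit:
{"api": "drive_tool", "payload": {"moves": [[[0.3,0,0,0.006,0,0,0],[0.3,0,0,0.006,0,0,0],[0.3,0,0,0.006,0,0,0],[0.3,0,0,0.003,0,0,0],[0.3,0,0,0,0,0,0]]]}}

```text
clock: 10.45
position: [493.1, -7.3, 42.2]
ee_rot: [0.974, 0.228, -0.0, 0.0]
contact_force: [-0.4, 0.8, -1.0]
gripper_width: 48.1
```

```bash
python3 - <<'E'
from fit import *
go(492.2,-7.2,39.4,.458)
E
```

```text
t 10.45 pos [493.1  -7.3  42.2] shift m [-0.0008 -0.0005  0.0028] turn [0.0006 0.0003 0.0014] q [ 0.32  0.4  -0.55  0.   -0.63  1.71] F [-0.4  0.8 -1. ] w 48.1
```

Emit:
{"api": "drive_tool", "payload": {"moves": [[[0.3,0,0,0.0015,0,0,0],[0.3,0,0,0.001,0,0,0],[0.3,0,0,0,0,0,0]]]}}

```text
clock: 10.75
position: [493.4, -7.3, 39.7]
ee_rot: [0.974, 0.228, 0.0, 0.0]
contact_force: [-0.2, -0.0, -2.9]
gripper_width: 48.3
```

```bash
python3 - <<'E'
from fit import *
go(492.2,-7.2,39.4,.458)
E
```

```text
t 10.75 pos [493.4  -7.3  39.7] shift m [-0.0011 -0.0006  0.0003] turn [ 0.0009 -0.0003  0.0015] q [ 0.32  0.4  -0.55  0.   -0.62  1.71] F [-0.2 -0.  -2.9] w 48.3
```

Emit:
{"api": "drive_tool", "payload": {"moves": [[[0.3,0,0,0.0007,0,0,0],[0.3,0,0,0,0,0,0],[0.85,0,0,0,0,0,0],[0.85,0,0,0,0,0,0],[0.85,0,0,0,0,0,0],[0.85,0,0,0,0,0,0],[0.85,0,0,0,0,0,0],[0.85,0,0,-0.008,0,0,0],[0.85,0,0,-0.01,0,0,0],[0.85,0,0,-0.015,0,0,0],[0.85,0,0,-0.02,0,0,0],[0.85,0,0,-0.025,0,0,0],[0.85,0,0,-0.03,0,0,0],[0.85,0,0,-0.03,0,0,0],[0.85,0,0,-0.03,0,0,0],[0.85,0,0,0,0,0,0]]]}}

```text
clock: 12.35
position: [494.2, -7.3, 222.2]
ee_rot: [0.974, 0.228, 0.005, 0.001]
contact_force: [0.7, -0.6, 0.1]
gripper_width: 72.4
```

```bash
python3 - <<'E'
from fit import *
p,d,c,W=wrist("w7")
go(538,-304,215,-.0)
P=cloud(p,d,c,W)
m=(np.hypot(P[...,0]-492,P[...,1]+7)<40)&(P[...,2]>65)&(P[...,2]<85);print(m.sum(),np.median(P[m],0))
E
```

```text
t 12.4 pos [492.8  -7.4 220.1] shift m [-0.0913  0.2857  0.0053] turn [ 0.0011 -0.0058  0.4603] q [ 0.32  0.17 -0.33  0.   -1.07  1.71] F [-0.4  0.1  0.4] w 72.0
2485 [494.4278405   -6.92263644  79.9009685 ]
```

View pics/w7.png

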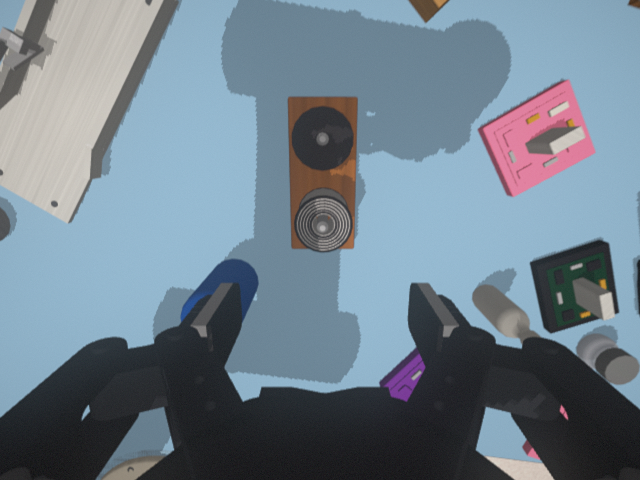

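The reel is seated at (322,225) with its top at z 79.9 (80 expected). Next is the carrier, the black plate at (575,285).

Emit:
{"api": "drive_tool", "payload": {"moves": [[[0.5,-0.004,0.015,0,0,-0.005,0],[0.5,-0.008,0.026,0,0,0,0],[0.5,-0.008,0.026,0,0,0,0],[0.5,-0.008,0.026,0,0,0,0],[0.5,-0.008,0.026,0,0,0,0],[0.5,-0.008,0.026,0,0,0,0],[0.5,-0.008,0.026,0,0,0,0],[0.5,-0.008,0.026,0,0,0,0],[0.5,-0.008,0.026,0,0,0,0],[0.5,-0.008,0.026,0,0,0,0],[0.5,-0.008,0.026,0,0,0,0],[0.5,-0.004,0.01,0,0,0,-0.05],[0.5,0,0,0,0,0,-0.1],[0.5,0,0,0,0,0,-0.1],[0.5,0,0,0,0,0,-0.1],[0.5,0,0,0,0,0,0]]]}}

```text
clock: 14.0
position: [530.6, -311.7, 205.7]
ee_rot: [0.917, 0.399, -0.011, -0.01]
contact_force: [-0.2, -0.4, 0.3]
gripper_width: 42.6
```

```bash
python3 - <<'E'
from fit import *
p,d,c,W=wrist("w8")
go(538,-304,215,.806)
E
```

```text
t 14.05 pos [ 530.5 -311.7  205.6] shift m [ 0.0106 -0.     -0.0095] turn [-0.0276  0.0123  0.0133] q [-0.27  0.4  -0.03 -0.   -1.17  2.66] F [ 0.4  0.5 -0.7] w 42.6
```

View pics/w8.png

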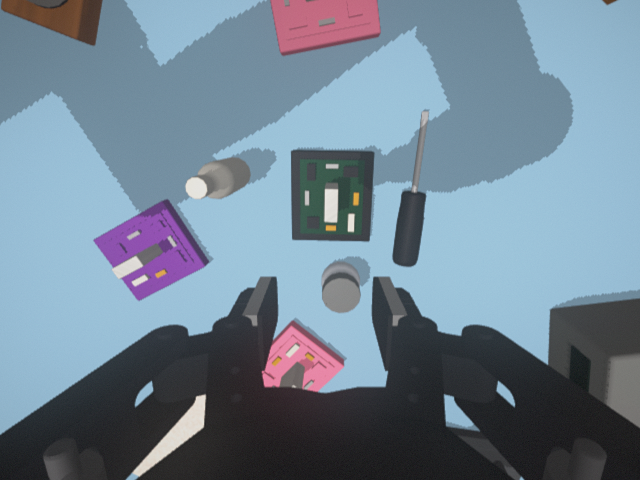

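The black carrier with green board is at (332,195), between the bottle (225,178), the jar (341,290) and the screwdriver (410,210). I'll check it in an enlarged crop.

```bash
python3 - <<'E'
from fit import *
p=np.load("w8.npz")["p"];cv2.imwrite("pics/w8c.png",cv2.resize(p[130:260,270:400],None,fx=4.5,fy=4.5,interpolation=cv2.INTER_CUBIC)[:,:,::-1])
E
```

```text
(no output)
```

View pics/w8c.png

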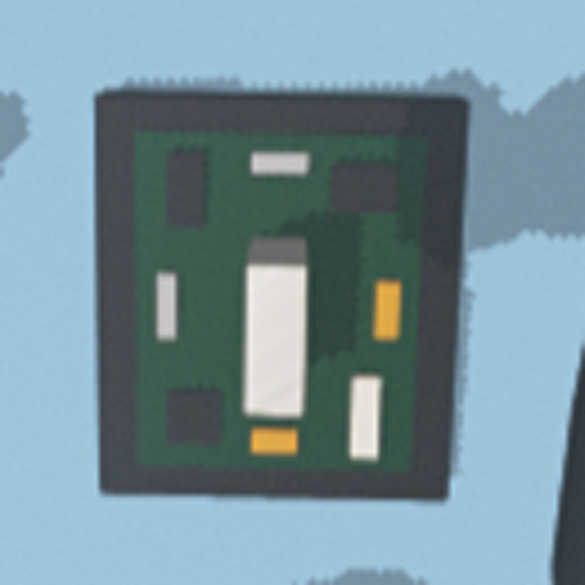

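```bash
python3 - <<'E'
from fit import *
z=np.load("w8.npz");W=z["W"];c=arm.camera_params("wrist")
px=lambda L:np.array(L)/4.5+[270-.39,130-.39]
r=fit([(45,40,14),(45,-40,14),(-45,-40,14),(-45,40,14)],px([(97,94),(466,100),(447,499),(100,492)]),[538,-304,.8],W,c);print(r)
r=fit([(15,6,54),(15,-6,54),(-15,-6,54),(-15,6,54)],px([(246,264),(307,265),(304,416),(243,414)]),[538,-304,.8],W,c);print(r)
P=cloud(z["p"],z["d"],c,W)
m=(np.hypot(P[...,0]-538,P[...,1]+304)<40)&(P[...,2]>48)&(P[...,2]<65);q=P[m];print(m.sum(),q.mean(0))
print(cv2.minAreaRect(q[:,:2].astype(np.float32)))
for n,(u,v) in dict(sd_handle=(408,235),sd2=(412,205)).items(): print(n,P[v,u])
E
```

```text
(array([ 538.5699872 , -305.63323484,    0.8064183 ]), array([[-1.02683702, -0.71322837],
       [ 1.02802794, -0.73292209],
       [ 0.39616117,  0.95138572],
       [-0.42743719,  0.83873679]]))
(array([ 538.55513333, -305.5812805 ,    0.80534524]), array([[-0.15338039, -0.1204934 ],
       [ 0.17905946, -0.07712931],
       [-0.04204896,  0.02664955],
       [ 0.01478656,  0.18425497]]))
462 [ 539.07423786 -305.20373799   53.90246867]
((538.9423828125, -305.27325439453125), (29.95685577392578, 11.843223571777344), 45.63690948486328)
sd_handle [ 570.02187207 -382.84608233   25.25794584]
sd2 [ 591.73577559 -362.43387869   24.31145582]
```

Emit:
{"api": "drive_tool", "payload": {"moves": [[[0.5,0.0105,0.002,0,-0.0276,0.0123,0.013],[0.5,0,0,0,0,0,0],[0.5,0,0,0.015,0,0,0],[0.5,0,0,0.02,0,0,0],[0.5,0,0,0.02,0,0,0],[0.5,0,0,0.02,0,0,0],[0.5,0,0,0.015,0,0,0],[0.5,0,0,0.01,0,0,0],[0.5,0,0,0,0,0,0]]]}}

```text
clock: 14.95
position: [537.1, -305.2, 101.4]
ee_rot: [0.922, 0.387, -0.002, -0.001]
contact_force: [0.1, -0.2, -0.4]
gripper_width: 43.1
```

```bash
python3 - <<'E'
from fit import *
go(538.7,-305.4,24,.806)
p,d,c,W=wrist("w9")
P=cloud(p,d,c,W)
m=(np.hypot(P[...,0]-538,P[...,1]+304)<30)&(P[...,2]>48)&(P[...,2]<60);q=P[m];print(m.sum(),q.mean(0))
print(cv2.minAreaRect(q[:,:2].astype(np.float32)))
E
```

```text
t 14.95 pos [ 537.1 -305.2  101.4] shift m [0.0012 0.0017 0.0774] turn [-0.0044  0.0026 -0.011 ] q [-0.25  0.49 -0.17  0.   -0.91  2.62] F [ 0.1 -0.2 -0.4] w 43.1
994 [ 539.50695906 -304.52054307   53.83387164]
((538.9510498046875, -305.1066589355469), (30.31572914123535, 11.475616455078125), 45.46341323852539)
```

View pics/w9.png

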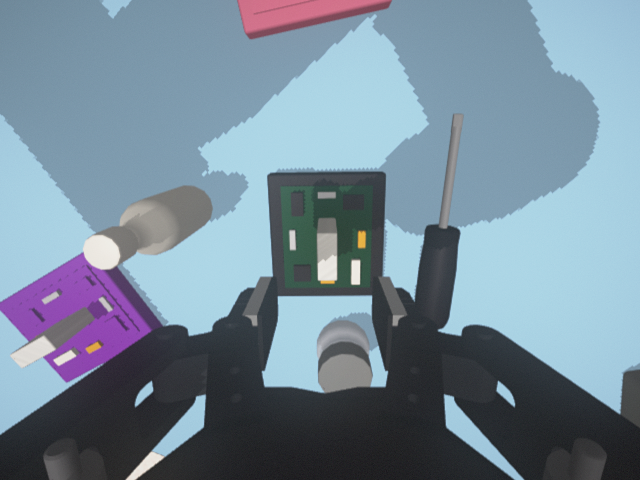

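The grip at (327,250) sits between the pads, and the jar and screwdriver are clear of the fingers.

Emit:
{"api": "drive_tool", "payload": {"moves": [[[0.5,0.0013,0.0017,0,-0.0044,0.0026,-0.011],[0.5,0,0,0.012,0,0,0],[0.5,0,0,0.012,0,0,0],[0.5,0,0,0.012,0,0,0],[0.5,0,0,0.008,0,0,0],[0.5,0,0,0.006,0,0,0],[0.5,0,0,0,0,0,0]]]}}

```text
clock: 15.7
position: [541.4, -306.3, 50.2]
ee_rot: [0.92, 0.393, 0.002, 0.002]
contact_force: [-0.0, 1.0, -0.2]
gripper_width: 42.2
```

```bash
python3 - <<'E'
from fit import *
go(538.8,-305.3,24,.806)
E
```

```text
t 15.7 pos [ 541.4 -306.3   50.2] shift m [-0.0011 -0.0027  0.0262] turn [ 0.0054 -0.0022  0.0011] q [-0.25  0.55 -0.22  0.   -0.79  2.63] F [-0.   1.  -0.2] w 42.2
```

Emit:
{"api": "drive_tool", "payload": {"moves": [[[0.5,-0.0011,-0.0027,0,0.0054,-0.0022,0],[0.5,0,0,0,0,0,0],[0.5,0,0,0.006,0,0,0],[0.5,0,0,0.006,0,0,0],[0.5,0,0,0.006,0,0,0],[0.5,0,0,0.004,0,0,0],[0.5,0,0,0,0,0,0]]]}}

```text
clock: 16.4
position: [539.2, -305.4, 27.2]
ee_rot: [0.92, 0.393, 0.001, 0.001]
contact_force: [-0.4, -0.2, -0.6]
gripper_width: 42.8
```

```bash
python3 - <<'E'
from fit import *
go(538.8,-305.3,24,.806)
E
```

```text
t 16.4 pos [ 539.2 -305.4   27.2] shift m [-0.0002 -0.0004  0.0032] turn [ 0.0014 -0.0005  0.0013] q [-0.25  0.58 -0.24  0.   -0.75  2.63] F [-0.4 -0.2 -0.6] w 42.8
```

Emit:
{"api": "drive_tool", "payload": {"moves": [[[0.5,0,-0.0004,0.0032,0.0014,0,0.0013],[0.5,0,0,0,0,0,0],[0,0,0,0,0,0,0],[0,0,0,0,0,0,0],[0,0,0,0,0,0,0],[0,0,0,0,0,0,0],[0,0,0,0,0,0,0],[0,0,0,0,0,0,0]]]}}

```text
clock: 17.2
position: [539.0, -305.1, 23.8]
ee_rot: [0.92, 0.392, 0.0, -0.0]
contact_force: [0.7, -0.0, -0.1]
gripper_width: 10.8
```

```bash
python3 - <<'E'
from fit import *
go(538.8,-305.3,24,.806)
E
```

```text
t 17.2 pos [ 539.  -305.1   23.8] shift m [-0.0003 -0.     -0.0002] turn [ 0.0002 -0.0008  0.    ] q [-0.25  0.59 -0.24 -0.   -0.75  2.63] F [ 0.7 -0.  -0.1] w 10.8
```

Emit:
{"api": "drive_tool", "payload": {"moves": [[[0,0,0,-0.008,0,0,0],[0,0,0,-0.012,0,0,0],[0,0,0,-0.018,0,0,0],[0,0,0,-0.025,0,0,0],[0,0,0,-0.03,0,0,0],[0,0,0,-0.03,0,0,0],[0,0,0,-0.03,0,0,0],[0,0,0,-0.03,0,0,0],[0,0,0,-0.02,0,0,0],[0,0,0,-0.01,0,0,0],[0,0,0,0,0,0,0]]]}}

```text
clock: 18.3
position: [534.9, -303.8, 248.2]
ee_rot: [0.92, 0.391, -0.001, -0.003]
contact_force: [0.1, -0.9, -4.3]
gripper_width: 11.3
```

```bash
python3 - <<'E'
from fit import *
go(430,220,250,.806)
go(430,220,250,-.125)
E
```

```text
t 18.3 pos [ 534.9 -303.8  248.2] shift m [ 0.304  -0.4393  0.0014] turn [-0.0071 -0.0004 -0.0029] q [-0.26  0.36  0.02 -0.   -1.23  2.63] F [ 0.1 -0.9 -4.3] w 11.3
t 18.3 pos [ 534.9 -303.8  248.2] shift m [ 0.304  -0.4393  0.0014] turn [-0.0067  0.003   0.9281] q [-0.26  0.36  0.02 -0.   -1.23  2.63] F [ 0.1 -0.9 -4.3] w 11.3
```

Emit:
{"api": "drive_tool", "payload": {"moves": [[[0,0.01,-0.015,0,-0.006,0,0],[0,0.02,-0.029,-0.002,0,0,0],[0,0.02,-0.029,-0.002,0,0,0],[0,0.02,-0.029,-0.002,0,0,0],[0,0.02,-0.029,-0.002,0,0,0],[0,0.02,-0.029,-0.002,0,0,0],[0,0.02,-0.029,-0.002,0,0,0],[0,0.02,-0.029,-0.002,0,0,0],[0,0.01,-0.015,0,0,0,0]]]}}

```text
clock: 19.2
position: [469.1, -18.2, 250.2]
ee_rot: [0.922, 0.386, -0.011, -0.008]
contact_force: [-0.0, 0.3, -3.8]
gripper_width: 11.2
```

```bash
python3 - <<'E'
from fit import *
go(430,220,250,.806)
E
```

```text
t 19.2 pos [469.1 -18.2 250.2] shift m [ 0.1424 -0.195   0.0027] turn [-0.0225  0.0133 -0.0125] q [ 0.3   0.12 -0.3  -0.01 -1.17  2.07] F [-0.   0.3 -3.8] w 11.2
```

Emit:
{"api": "drive_tool", "payload": {"moves": [[[0,0.01,-0.015,0,-0.0225,0.013,-0.012],[0,0.02,-0.029,-0.001,0,0,0],[0,0.02,-0.029,-0.001,0,0,0],[0,0.02,-0.029,-0.001,0,0,0],[0,0.02,-0.029,0,0,0,0],[0,0.02,-0.029,0,0,0,0],[0,0.01,-0.012,0,0,0,0],[0,0,0,0,0,0,0.1],[0,0,0,0,0,0,0.14],[0,0,0,0,0,0,0.14],[0,0,0,0,0,0,0.14],[0,0,0,0,0,0,0.14],[0,0,0,0,0,0,0.14],[0,0,0,0,0,0,0.1],[0,0,0,0,0,0,0]]]}}

```text
clock: 20.7
position: [410.8, 192.5, 232.6]
ee_rot: [0.998, -0.064, -0.018, 0.01]
contact_force: [0.7, 0.3, -3.8]
gripper_width: 11.1
```

```bash
python3 - <<'E'
from fit import *
go(397,278,200,-.125)
p,d,c,W=wrist("w10")
E
```

```text
t 20.7 pos [410.8 192.5 232.6] shift m [-0.0235 -0.0837  0.0315] turn [ 0.0229  0.0346 -0.0033] q [ 0.79  0.11 -0.36 -0.01 -1.14  0.66] F [ 0.7  0.3 -3.8] w 11.1
```

View pics/w10.png

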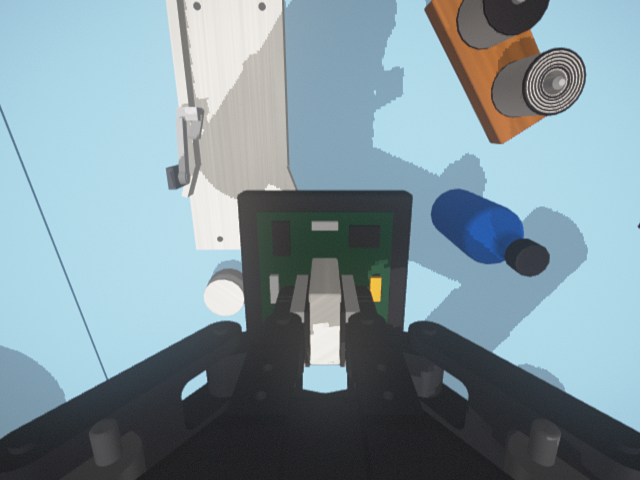

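The carrier is held level and aligned at (325,250), with the dock ahead at upper left. The tin is at (224,290).

Emit:
{"api": "drive_tool", "payload": {"moves": [[[0,-0.003,-0.012,0,0.023,0.0346,0],[0,-0.004,-0.015,0,0,0,0],[0,-0.004,-0.015,0,0,0,0],[0,-0.004,-0.015,0,0,0,0],[0,-0.004,-0.015,0,0,0,0],[0,-0.003,-0.01,0,0,0,0],[0,0,0,0,0,0,0]]]}}

```text
clock: 21.45
position: [397.4, 283.1, 230.1]
ee_rot: [0.998, -0.059, -0.002, 0.002]
contact_force: [-0.7, 0.0, -3.1]
gripper_width: 11.0
```

```bash
python3 - <<'E'
from fit import *
go(397,278,140,-.125)
p,d,c,W=wrist("w11")
t,_=arm.get_image("top");cv2.imwrite("pics/t11.png",cv2.resize(t[150:370,120:360],None,fx=2.5,fy=2.5)[:,:,::-1])
E
```

```text
t 21.45 pos [397.4 283.1 230.1] shift m [0.0005 0.0048 0.0901] turn [0.0038 0.0036 0.006 ] q [ 0.95  0.15 -0.32 -0.   -1.11  0.5 ] F [-0.7  0.  -3.1] w 11.0
```

View pics/w11.png

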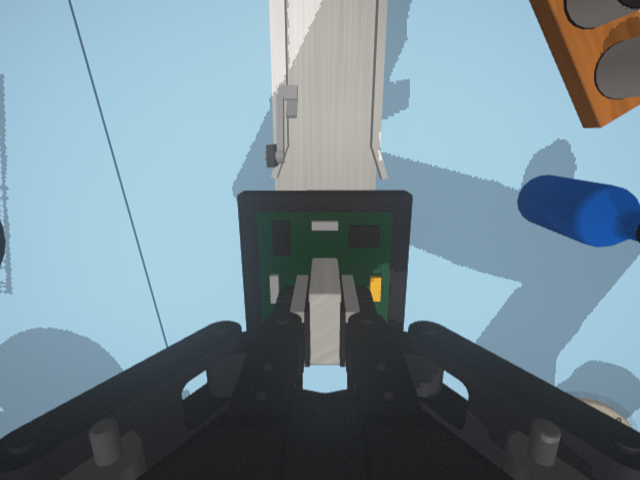

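View pics/t11.png

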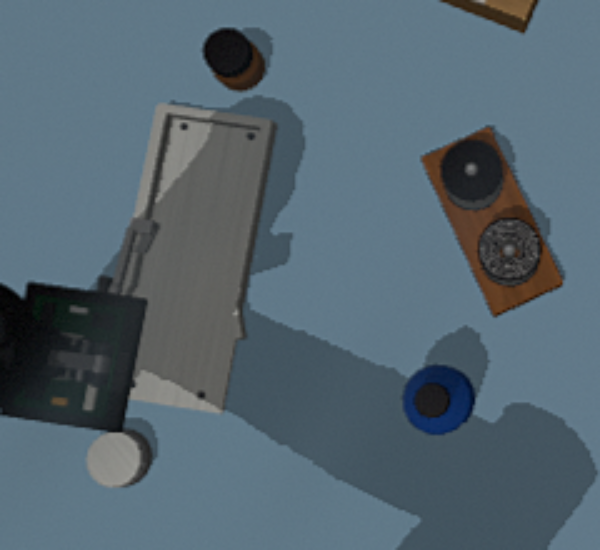

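```bash
python3 - <<'E'
from fit import *
c=arm.camera_params("wrist")
from scipy.ndimage import median_filter
for n in ("w1","w2","w3","w11"):
    z=np.load(n+".npz");P=cloud(z["p"],z["d"],c,z["W"]);P=P.reshape(-1,3)
    q=P.copy();cy,sy=np.cos(-.125),np.sin(-.125);d=q[:,:2]-[488.2,266.5]
    D=np.c_[d@[cy,sy],d@[-sy,cy],q[:,2]]
    for s in(-1,1):
        m=(abs(D[:,1]*s-44)<12)&(D[:,2]>19)&(D[:,2]<30)&(D[:,0]>(35 if s>0 else -20))&(D[:,0]<110)
        k=D[m]
        if len(k)<50: continue
        a=np.polyfit(k[:,0],k[:,1],1);print(n,s,len(k),"slope",a[0].round(4),"y@0",a[1].round(2),"y@72",np.polyval(a,72).round(2),"z",np.median(k[:,2]).round(2),np.percentile(k[:,1],[2,98]).round(1))
    m=(abs(D[:,1])<35)&(D[:,2]>19)&(D[:,2]<30)&(D[:,0]>105)&(D[:,0]<140);k=D[m]
    if len(k)>50:print(n,"wall x",np.median(k[:,0]),np.percentile(k[:,0],[2,98]),"slope",np.polyfit(k[:,1],k[:,0],1))
    m=(abs(D[:,1])<35)&(abs(D[:,0]-20)<60)&(abs(D[:,2]-6)<6);print("floor z",np.median(D[m][:,2]))
E
```

```text
w1 -1 877 slope -0.0026 y@0 -46.4 y@72 -46.59 z 23.95 [-50.5 -42.7]
w1 1 571 slope -0.0018 y@0 45.04 y@72 44.91 z 23.76 [41.1 49.1]
w1 wall x 123.18620230853952 [119.22112818 126.24647877] slope [-1.40912808e-04  1.22759201e+02]
floor z 5.9404709619670655
w2 -1 2077 slope -0.0023 y@0 -45.97 y@72 -46.14 z 23.94 [-50.3 -42.3]
w2 1 1292 slope -0.0036 y@0 45.32 y@72 45.06 z 23.84 [41.3 49.3]
w2 wall x 122.41085410924062 [118.6057582  126.16022589] slope [2.74663964e-03 1.22386099e+02]
floor z 5.978978187894242
w3 -1 1026 slope 0.0025 y@0 -46.55 y@72 -46.37 z 23.89 [-50.4 -42.5]
w3 1 796 slope -0.0027 y@0 45.26 y@72 45.07 z 23.79 [41.3 49.3]
w3 wall x 122.9661011031186 [118.81319853 126.32271362] slope [1.01581899e-03 1.22593131e+02]
floor z 5.9085148992149925
w11 -1 1255 slope -0.0026 y@0 -46.21 y@72 -46.4 z 23.88 [-50.5 -42.5]
w11 1 676 slope -0.0035 y@0 45.3 y@72 45.06 z 23.77 [41.2 49.2]
floor z 5.9195706220036755
```

Emit:
{"api": "drive_tool", "payload": {"moves": [[[0,0,0.005,0,0.0038,0.0036,0.008],[0,0,0,0.015,0,0,0],[0,0,0,0.02,0,0,0],[0,0,0,0.02,0,0,0],[0,0,0,0.02,0,0,0],[0,0,0,0.02,0,0,0],[0,0,0,0.015,0,0,0],[0,0,0,0.01,0,0,0],[0,0,0,0,0,0,0],[0,0,0,0,0,0,0]]]}}

```text
clock: 22.55
position: [398.3, 269.2, 109.4]
ee_rot: [0.998, -0.069, 0.002, -0.001]
contact_force: [1.1, 0.2, -2.1]
gripper_width: 11.1
```

```bash
python3 - <<'E'
from fit import *
go(396.6,277.6,60,-.1275)
E
```

```text
t 22.55 pos [398.3 269.2 109.4] shift m [-0.0031 -0.008   0.0494] turn [-0.0029 -0.0041 -0.0107] q [ 0.93  0.27 -0.51  0.   -0.78  0.5 ] F [ 1.1  0.2 -2.1] w 11.1
```

Emit:
{"api": "drive_tool", "payload": {"moves": [[[0,-0.003,-0.008,0,-0.003,-0.004,-0.011],[0,0,0,0.01,0,0,0],[0,0,0,0.012,0,0,0],[0,0,0,0.012,0,0,0],[0,0,0,0.008,0,0,0],[0,0,0,0,0,0,0]]]}}

```text
clock: 23.15
position: [398.3, 281.6, 68.3]
ee_rot: [0.998, -0.062, 0.003, -0.004]
contact_force: [-0.0, -0.6, -3.5]
gripper_width: 11.1
```

```bash
python3 - <<'E'
from fit import *
go(396.6,277.6,60,-.1275)
p,d,c,W=wrist("w12")
t,_=arm.get_image("top");cv2.imwrite("pics/t12.png",cv2.resize(t[170:350,120:320],None,fx=3,fy=3)[:,:,::-1])
E
```

```text
t 23.15 pos [398.3 281.6  68.3] shift m [-0.0012  0.0042  0.0082] turn [-0.0077 -0.0047  0.0028] q [ 0.95  0.34 -0.54  0.   -0.68  0.5 ] F [-0.  -0.6 -3.5] w 11.1
```

View pics/w12.png

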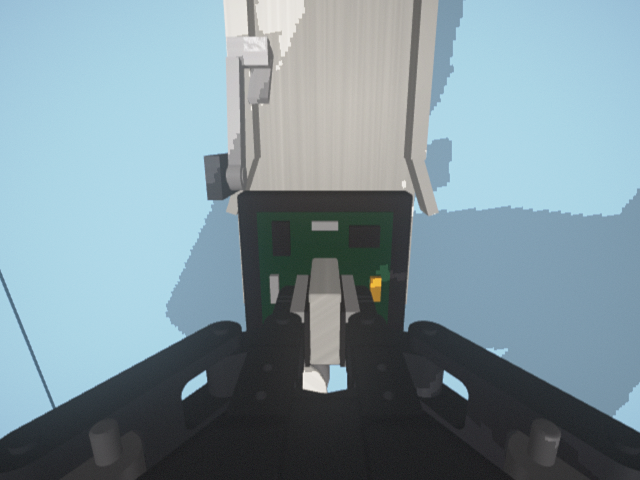

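View pics/t12.png

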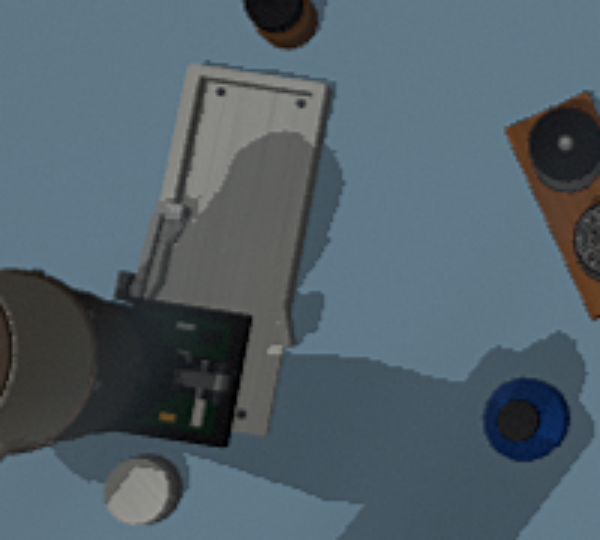

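The plate's front edge (240–412, 195) is about 4 mm left of the lane middle, which agrees with the numbers. The catch is at (240,110), still clear. I'll correct and lower.

Emit:
{"api": "drive_tool", "payload": {"moves": [[[0,-0.001,0.0042,0,-0.0077,-0.0047,0.003],[0,0,0,0.005,0,0,0],[0,0,0,0.006,0,0,0],[0,0,0,0.006,0,0,0],[0,0,0,0,0,0,0]]]}}

```text
clock: 23.75
position: [398.1, 278.7, 52.5]
ee_rot: [0.998, -0.064, 0.002, -0.002]
contact_force: [-0.1, -0.2, -2.4]
gripper_width: 10.9
```

```bash
python3 - <<'E'
from fit import *
go(396.6,277.6,32,-.1275)
E
```

```text
t 23.75 pos [398.1 278.7  52.5] shift m [-0.0014  0.0014  0.0205] turn [-0.0045 -0.0029 -0.0001] q [ 0.95  0.37 -0.56  0.   -0.64  0.5 ] F [-0.1 -0.2 -2.4] w 10.9
```

Emit:
{"api": "drive_tool", "payload": {"moves": [[[0,-0.0014,0.0016,0,-0.0045,-0.0029,0],[0,0,0,0.005,0,0,0],[0,0,0,0.005,0,0,0],[0,0,0,0.005,0,0,0],[0,0,0,0,0,0,0]]]}}

```text
clock: 24.25
position: [396.5, 277.3, 36.1]
ee_rot: [0.998, -0.064, -0.0, 0.0]
contact_force: [-0.6, -0.2, -3.8]
gripper_width: 11.0
```

```bash
python3 - <<'E'
from fit import *
go(396.6,277.6,31,-.1275)
E
```

```text
t 24.25 pos [396.5 277.3  36.1] shift m [ 0.0001 -0.0004  0.0051] turn [0.0006 0.0002 0.0001] q [ 0.95  0.4  -0.57  0.   -0.6   0.5 ] F [-0.6 -0.2 -3.8] w 11.0
```

Emit:
{"api": "drive_tool", "payload": {"moves": [[[0,0,0,0.003,0,0,0],[0,0,0,0.002,0,0,0],[0,0,0,0,0,0,0]]]}}

```text
clock: 24.55
position: [396.6, 277.4, 30.5]
ee_rot: [0.998, -0.064, -0.0, 0.0]
contact_force: [0.4, -1.4, -2.9]
gripper_width: 11.3
```

Emit:
{"api": "drive_tool", "payload": {"moves": [[[0,0,0,0.001,0,0,0],[0,0,0,0,0,0,0]]]}}

```text
clock: 24.75
position: [396.8, 277.7, 29.9]
ee_rot: [0.998, -0.063, 0.0, 0.0]
contact_force: [-0.5, 1.0, -3.0]
gripper_width: 11.1
```

```bash
python3 - <<'E'
from fit import *
go(396.6,277.6,30,-.1275)
go(442.3,271.7,30.2,-.1275)
E
```

```text
t 24.75 pos [396.8 277.7  29.9] shift m [-0.0002  0.0001 -0.0001] turn [ 0.0001 -0.0004  0.0005] q [ 0.95  0.41 -0.58  0.   -0.59  0.5 ] F [-0.5  1.  -3. ] w 11.1
t 24.75 pos [396.8 277.7  29.9] shift m [ 0.0459  0.0002 -0.0003] turn [ 0.0001 -0.0004  0.0005] q [ 0.95  0.41 -0.58  0.   -0.59  0.5 ] F [-0.5  1.  -3. ] w 11.1
```

Emit:
{"api": "drive_tool", "payload": {"moves": [[[0,0.004,0,0,0,0,0],[0,0.005,0,0,0,0,0],[0,0.005,0,0,0,0,0],[0,0,0,0,0,0,0]]]}}

```text
clock: 25.15
position: [412.2, 276.1, 30.1]
ee_rot: [0.998, -0.063, 0.001, -0.0]
contact_force: [0.3, 0.9, -3.0]
gripper_width: 11.4
```

```bash
python3 - <<'E'
from fit import *
go(442.3,271.7,30.2,-.1275)
E
```

```text
t 25.15 pos [412.2 276.1  30.1] shift m [ 0.0304  0.0006 -0.0001] turn [-0.0009 -0.001   0.0007] q [ 0.92  0.42 -0.55  0.   -0.6   0.52] F [ 0.3  0.9 -3. ] w 11.4
```

Emit:
{"api": "drive_tool", "payload": {"moves": [[[0,0.005,0.0006,0,-0.001,-0.001,0.0007],[0,0.005,0,0,0,0,0],[0,0.005,0,0,0,0,0],[0,0.005,0,0,0,0,0],[0,0.003,0,0,0,0,0],[0,0,0,0,0,0,0]]]}}

```text
clock: 25.75
position: [437.5, 272.0, 29.8]
ee_rot: [0.998, -0.064, -0.0, 0.0]
contact_force: [-0.7, 0.9, -3.0]
gripper_width: 11.0
```

```bash
python3 - <<'E'
from fit import *
go(442.3,271.7,30.0,-.1275)
p,d,c,W=wrist("w13")
E
```

```text
t 25.75 pos [437.5 272.   29.8] shift m [ 0.0048 -0.0003 -0.0002] turn [ 0.0003  0.0001 -0.0009] q [ 0.87  0.45 -0.5   0.   -0.62  0.57] F [-0.7  0.9 -3. ] w 11.0
```

View pics/w13.png

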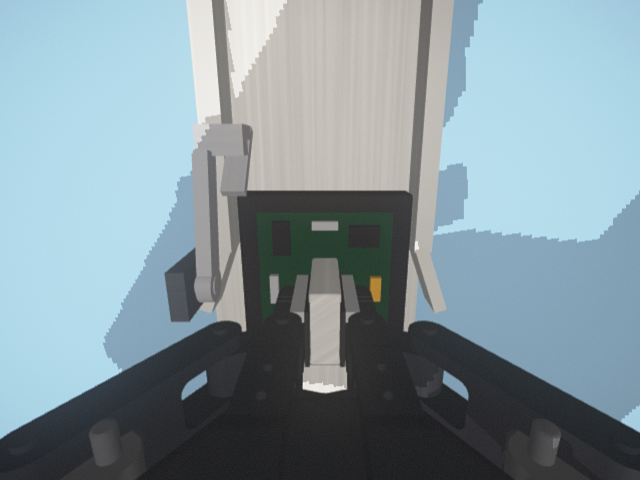

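The front edge is in the lane with about equal gaps to both rails (239 and 411), and the toe at (235,165) is just ahead of the plate edge.

Emit:
{"api": "drive_tool", "payload": {"moves": [[[0,0.005,0,0,0,0,-0.0009],[0,0.005,0,0,0,0,0],[0,0.005,0,0,0,0,0],[0,0,0,0,0,0,0]]]}}

```text
clock: 26.2
position: [452.9, 269.9, 29.8]
ee_rot: [0.998, -0.063, -0.0, 0.0]
contact_force: [0.5, 1.2, -2.7]
gripper_width: 10.9
```

```bash
python3 - <<'E'
from fit import *
go(559.3,256.7,30.0,-.1275)
E
```

```text
t 26.2 pos [452.9 269.9  29.8] shift m [ 0.1072 -0.0003 -0.0002] turn [0.0007 0.0005 0.0008] q [ 0.85  0.46 -0.47 -0.   -0.64  0.6 ] F [ 0.5  1.2 -2.7] w 10.9
```

Emit:
{"api": "drive_tool", "payload": {"moves": [[[0,0.004,0,0,0,0,0],[0,0.004,0,0,0,0,0],[0,0.004,0,0,0,0,0],[0,0.004,0,0,0,0,0],[0,0,0,0,0,0,0]]]}}

```text
clock: 26.7
position: [469.7, 267.5, 29.9]
ee_rot: [0.998, -0.063, -0.001, 0.001]
contact_force: [0.3, 0.1, -2.0]
gripper_width: 11.2
```

```bash
python3 - <<'E'
from fit import *
go(559.3,256.7,30.0,-.1275)
p,d,c,W=wrist("w14")
E
```

```text
t 26.7 pos [469.7 267.5  29.9] shift m [ 0.0902 -0.0006 -0.0002] turn [0.0013 0.0014 0.001 ] q [ 0.82  0.48 -0.44 -0.   -0.66  0.63] F [ 0.3  0.1 -2. ] w 11.2
```

View pics/w14.png

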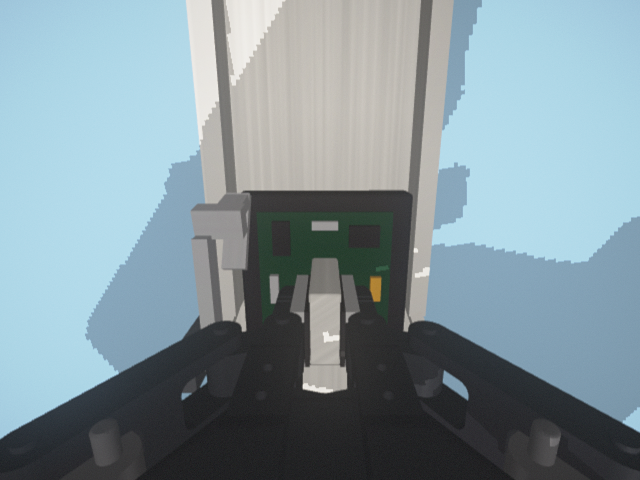

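The toe is now riding on the plate's left edge at (237,225). Before going on I'll check the clearance between the finger linkage and the catch.

```bash
python3 - <<'E'
from fit import *
z=np.load("w14.npz");c=arm.camera_params("wrist");P=cloud(z["p"],z["d"],c,z["W"])
cy,sy=np.cos(-.1275),np.sin(-.1275)
def D(u,v):
    p=P[v,u];d=p[:2]-[487.9,265.9];return np.round([d@[cy,sy],d@[-sy,cy],p[2]],1)
for uv in [(225,330),(215,345),(240,322),(190,380),(150,400),(282,320),(237,205),(215,220),(203,260),(205,300)]:print(uv,D(*uv))
# lowest points of gripper with |y|>25 
d=P[...,:2]-[487.9,265.9];U=d@[cy,sy];V=d@[-sy,cy]
v,u=np.mgrid[:480,:640]
for a in (20,25,30,35,40,45,50):
    m=(V>a)&(V<a+5)&(v>315)&(P[...,2]>55)&(u>0);print(a,m.sum(),np.nanpercentile(P[m][:,2],1).round(1) if m.any() else None)
E
```

```text
(225, 330) [-5.5 29.4 81.1]
(215, 345) [-5.9 30.3 88.2]
(240, 322) [-46.3  45.2   6.3]
(190, 380) [-43.4  53.4  56.2]
(150, 400) [ -8.8  40.4 105.9]
(282, 320) [-4.6 12.7 76.6]
(237, 205) [24.9 33.9 39.3]
(215, 220) [20.  41.5 44.4]
(203, 260) [ 5.6 45.7 49.7]
(205, 300) [-11.8  46.9  48.6]
20 1378 71.6
25 2427 75.1
30 2213 76.4
35 4286 80.3
40 4953 86.6
45 3144 94.6
50 3257 55.6
```

Clearance is ample: the linkage is at least 75 mm high there and the catch about 50 mm. Carrying on.

Emit:
{"api": "drive_tool", "payload": {"moves": [[[0,0.005,-0.0006,0,0.0013,0.0014,0.001],[0,0.005,0,0,0,0,0],[0,0.005,0,0,0,0,0],[0,0.005,0,0,0,0,0],[0,0.005,0,0,0,0,0],[0,0.005,0,0,0,0,0],[0,0,0,0,0,0,0]]]}}

```text
clock: 27.45
position: [502.1, 263.9, 29.8]
ee_rot: [0.998, -0.064, 0.0, 0.0]
contact_force: [1.1, -0.5, -2.4]
gripper_width: 11.0
```

```bash
python3 - <<'E'
from fit import *
go(559.3,256.7,30.0,-.1275)
E
```

```text
t 27.45 pos [502.1 263.9  29.8] shift m [ 0.0576 -0.0002 -0.0002] turn [ 0.0002 -0.0001  0.    ] q [ 0.77  0.51 -0.37  0.   -0.69  0.67] F [ 1.1 -0.5 -2.4] w 11.0
```

Emit:
{"api": "drive_tool", "payload": {"moves": [[[0,0.005,0,0,0,0,0],[0,0.005,0,0,0,0,0],[0,0.005,0,0,0,0,0],[0,0.005,0,0,0,0,0],[0,0.005,0,0,0,0,0],[0,0.005,0,0,0,0,0],[0,0.005,0,0,0,0,0],[0,0.005,0,0,0,0,0],[0,0,0,0,0,0,0]]]}}

```text
clock: 28.35
position: [545.3, 258.2, 29.8]
ee_rot: [0.998, -0.064, -0.0, 0.0]
contact_force: [1.0, 0.5, -3.0]
gripper_width: 11.1
```

```bash
python3 - <<'E'
from fit import *
go(559.3,256.7,30.0,-.1275)
E
```

```text
t 28.35 pos [545.3 258.2  29.8] shift m [ 0.0141 -0.0003 -0.0002] turn [0.0004 0.0001 0.    ] q [ 0.71  0.56 -0.28  0.   -0.74  0.73] F [ 1.   0.5 -3. ] w 11.1
```

Emit:
{"api": "drive_tool", "payload": {"moves": [[[0,0.004,0,0,0,0,0],[0,0.004,0,0,0,0,0],[0,0.003,0,0,0,0,0],[0,0.002,0,0,0,0,0],[0,0,0,0,0,0,0]]]}}

```text
clock: 28.85
position: [559.0, 256.3, 29.9]
ee_rot: [0.998, -0.064, -0.0, 0.0]
contact_force: [-0.6, 0.2, -1.1]
gripper_width: 11.4
```

```bash
python3 - <<'E'
from fit import *
go(559.3,256.7,30.0,-.1275)
p,d,c,W=wrist("w15")
s,_=arm.get_image("scene");cv2.imwrite("pics/s15.png",cv2.resize(s[240:380,310:510],None,fx=4,fy=4,interpolation=cv2.INTER_CUBIC)[:,:,::-1])
E
```

```text
t 28.85 pos [559.  256.3  29.9] shift m [ 0.0002 -0.0005 -0.0001] turn [0.0008 0.0006 0.0001] q [ 0.69  0.57 -0.25  0.   -0.75  0.75] F [-0.6  0.2 -1.1] w 11.4
```

View pics/w15.png

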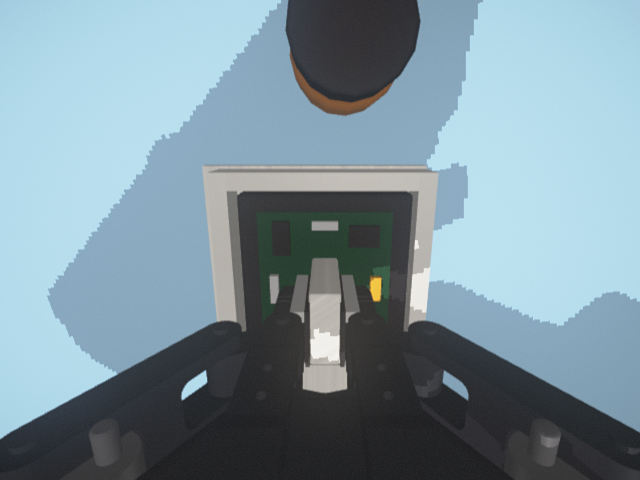

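View pics/s15.png

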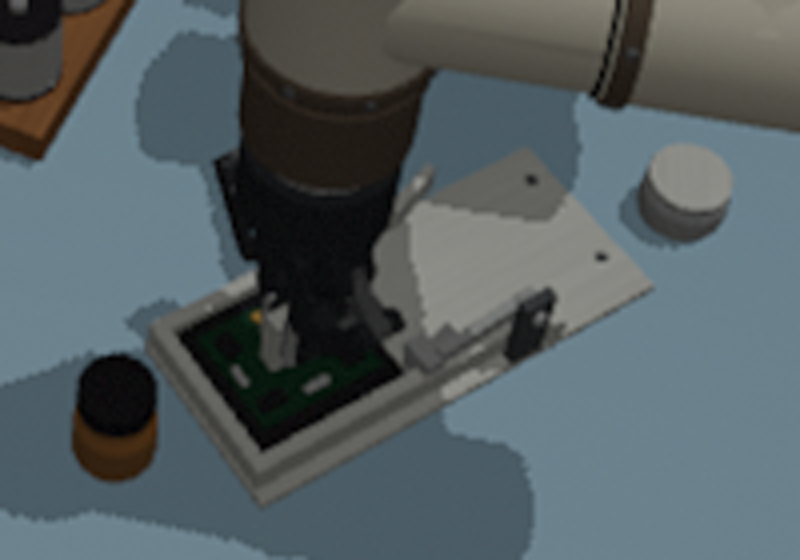

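The carrier is at the wall, with the plate's front edge at row 192 against the wall top. The scene crop shows the toe at (430,350) down behind the plate. A gentle nudge will confirm it is home.

Emit:
{"api": "drive_tool", "payload": {"moves": [[[0,0.0008,0,0,0,0,0],[0,0.0008,0,0,0,0,0],[0,0,0,0,0,0,0]]]}}

```text
clock: 29.25
position: [560.4, 256.1, 29.9]
ee_rot: [0.998, -0.064, -0.0, 0.0]
contact_force: [0.2, -0.4, -1.4]
gripper_width: 11.3
```

```bash
python3 - <<'E'
from fit import *
go(559.3,256.7,29.8,-.1275)
E
```

```text
t 29.25 pos [560.4 256.1  29.9] shift m [-0.0011 -0.0005  0.0001] turn [0.0008 0.0006 0.0004] q [ 0.69  0.57 -0.24  0.   -0.75  0.75] F [ 0.2 -0.4 -1.4] w 11.3
```

Emit:
{"api": "drive_tool", "payload": {"moves": [[[0,0.001,0,0,0,0,0],[0,0,0,0,0,0,0]]]}}

```text
clock: 29.45
position: [561.0, 256.0, 29.9]
ee_rot: [0.998, -0.064, -0.001, 0.0]
contact_force: [-1.4, 0.1, -1.4]
gripper_width: 11.2
```

Emit:
{"api": "drive_tool", "payload": {"moves": [[[0.4,0,0,0,0,0,0],[0.4,0,0,0,0,0,0],[0.4,0,0,0,0,0,0],[0.4,0,0,0,0,0,0],[0.4,0,0,0,0,0,0]]]}}

```text
clock: 29.95
position: [563.4, 256.9, 31.6]
ee_rot: [0.998, -0.063, 0.002, -0.001]
contact_force: [-0.3, -0.2, -0.3]
gripper_width: 34.0
```

Emit:
{"api": "drive_tool", "payload": {"moves": [[[0.4,0,0,-0.006,0,0,0],[0.4,0,0,-0.01,0,0,0],[0.4,0,0,-0.012,0,0,0],[0.4,0,0,-0.015,0,0,0],[0.4,0,0,-0.02,0,0,0],[0.4,0,0,-0.03,0,0,0],[0.4,0,0,-0.03,0,0,0],[0.4,0,0,-0.03,0,0,0],[0.4,0,0,-0.03,0,0,0],[0.4,0,0,0,0,0,0]]]}}

```text
clock: 30.95
position: [563.3, 256.5, 232.0]
ee_rot: [0.998, -0.063, 0.006, -0.003]
contact_force: [-0.1, -0.4, 0.6]
gripper_width: 34.7
```

```bash
python3 - <<'E'
from fit import *
go(559.3,256.7,29.8,-.1275)
p,d,c,W=wrist("w16");np.save("W16.npy",W)
P=cloud(p,d,c,W);cy,sy=np.cos(-.1275),np.sin(-.1275);d=P[...,:2]-[487.9,265.9];U=d@[cy,sy];V=d@[-sy,cy]
m=(P[...,2]>50)&(P[...,2]<66)&(abs(V)<15)&(U>40)&(U<100)
print("grip U,V",np.median(U[m]),np.median(V[m]),np.median(P[m][:,2]),np.percentile(U[m],[2,98]))
m=(V>32)&(V<41)&(U>10)&(U<25)&(P[...,2]>22);print("toe top z",np.percentile(P[m][:,2],[50,95]) if m.any() else None,m.sum())
cv2.imwrite("pics/w16c.png",cv2.resize(p[100:360,210:450],None,fx=2.3,fy=2.3)[:,:,::-1])
s,_=arm.get_image("scene");cv2.imwrite("pics/s16.png",cv2.resize(s[240:380,310:510],None,fx=4,fy=4,interpolation=cv2.INTER_CUBIC)[:,:,::-1])
E
```

```text
t 30.95 pos [563.3 256.5 232. ] shift m [-0.0062  0.0016  0.2022] turn [-0.0066 -0.0107  0.0021] q [ 0.69  0.37 -0.02  0.   -1.17  0.75] F [-0.1 -0.4  0.6] w 34.7
grip U,V 74.75543382584942 -0.856347719411574 59.786259403416466 [59.22807104 88.72352927]
toe top z [34.55680258 35.91914853] 122
```

View pics/w16c.png

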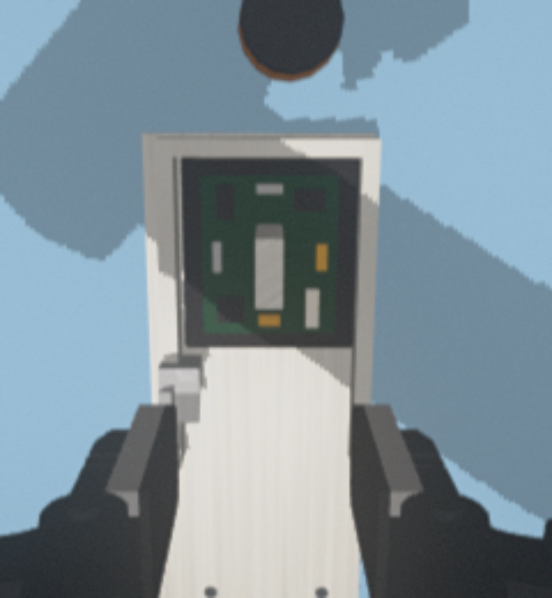

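View pics/s16.png

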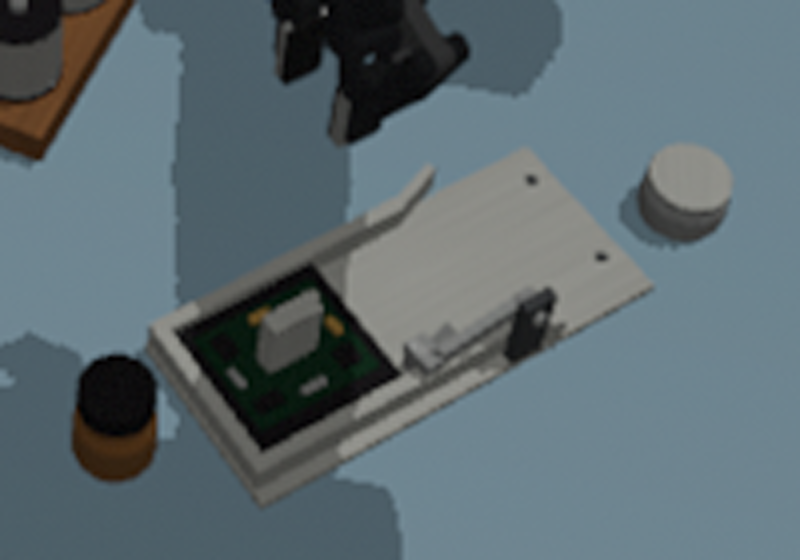

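The carrier is home at dock x about 73–74 (with 1–2 mm bias). The toe is behind it with its top at z 35, which is the dropped height. One last overview against the first picture.

```bash
python3 - <<'E'
from fit import *
t=np.load("top0.npz");p1,d1=arm.get_image("top");cv2.imwrite("pics/t17.png",p1[:,:,::-1])
for nm,p,d in(("0",t["p"],t["d"]),("1",p1,d1)):
    P=cloud(p,d,cam);o=[]
    for n,a in dict(tin=(318,306,45,22,45),pjar=(652,228,45,50,75),disp=(376,41,45,60,180),flux=(482,-215,35,20,120),jar=(483,-372,40,35,60),box=(734,15,60,36,55),sd=(580,-373,70,12,40),reel=(492,-7,32,70,88)).items():
        m=(np.hypot(P[...,0]-a[0],P[...,1]-a[1])<a[2])&(P[...,2]>a[3])&(P[...,2]<a[4]);o.append((n,P[m].mean(0).round(1).tolist(),int(m.sum())))
    print(nm,o)
E
```

```text
0 [('tin', [318.3, 311.7, 33.4], 436), ('pjar', [656.8, 234.5, 62.0], 306), ('disp', [373.9, 44.1, 116.3], 619), ('flux', [480.8, -215.8, 74.4], 270), ('jar', [483.7, -375.9, 46.7], 303), ('box', [738.6, 16.5, 42.9], 1142), ('sd', [565.8, -355.3, 21.5], 856), ('reel', [491.1, -6.8, 82.5], 10)]
1 [('tin', [318.1, 311.7, 33.3], 437), ('pjar', [656.8, 234.7, 62.2], 303), ('disp', [373.9, 44.0, 116.5], 619), ('flux', [480.8, -215.8, 74.7], 269), ('jar', [483.7, -376.2, 46.9], 300), ('box', [738.7, 16.5, 42.9], 1138), ('sd', [577.9, -374.0, 24.2], 479), ('reel', [493.0, -6.6, 82.6], 450)]
```

View pics/t17.png

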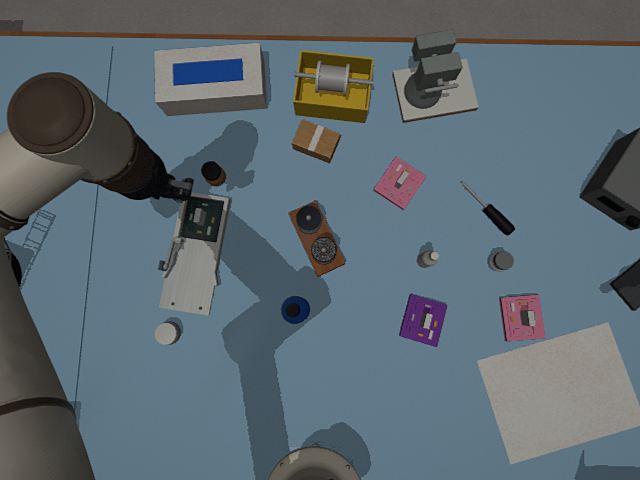

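The overview shows the reel on the spindle (323,250) and the carrier home behind the catch (202,220). Everything else is unmoved. The screwdriver figure differs only because the carrier was inside that window before; the screwdriver is at the same pixels (487,207). Handing in.

```bash
python3 -c "
from bench import arm
print(arm.job_done())"
```

```text
the job is handed in; nothing more can be done
None
```

I took the reel out of the dock lane and seated it on the empty spindle. Then I slid the carrier level into the dock until the catch dropped behind it. I handed the job in at about 31 s on the robot's clock, with the gripper open and well clear.

**Last checks:**
- **Reel:** its top measured z 79.9 mm, where 80 is expected when it is seated on the wood.
- **Carrier:** a last 1 mm nudge gave about 1.4 N of resistance, which I took as the wall. The final image put its centre at dock x about 74.8 mm, which is 1 to 2 mm beyond where the wall allows. I put that down to calibration error.
- **Catch:** the toe's top measured 34.6–35.9 mm, its dropped height, and both cameras show it behind the plate. The gripper stayed at least 25 mm above it when I checked during the slide.
- **Other objects:** the bottles, jars, tin and box are within 0.3 mm of where they started. The automatic screwdriver check disagreed between the first and last pictures because the carrier was in its window at the start. I confirmed by eye that the screwdriver is at the same pixels.

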